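# Roll a tin in front of the batch coder and chock it

### The arm

A 7-joint arm with a two-finger parallel gripper is mounted at the origin on the work surface. World frame = base frame: x ahead of the robot, y to its left, z up, the work surface at z = 0. Lengths are in m, angles in rad, forces in N, time in s.
With the tool pointing down it reaches from about 0.4 to 0.85 m from the base axis. Payload 4.5 kg.
Tool frame: the origin (TCP) lies on the centre line of the jaws, within the pads' length; the fingertips stand 17 mm ahead of it and the grasp point (between the pads) lies 2 mm behind it (r.tip_reach is the distance from the TCP to the fingertips, in m); z points along the fingers, y is the line along which they close (so a half turn about z gives the same grasp; the last joint's range is limited). The gripper opens to 88 mm and grips with 3 to 60 N. Pads are 18 mm wide; open, the fingers measure 123 mm over their backs; the gripper's body (75 mm by 187 mm) begins 45 mm behind the grasp point.
Start: joints at [1.262, 0.689, -0.195, 1.565, 0.157, 0.902, -0.215], TCP at [0.21, -0.589, 0.256] pointing down, gripper open.
Joint ranges: [-3.01, 3.01], [-0.46, 2.08], [-1.47, 1.51], [0.13, 2.56], [-1, 4.14], [0.04, 2.09], [-2.66, 2.66]. Speed limits (rad/s): [2.57, 2.57, 3.14, 3.14, 3.14, 3.14, 3.14].

### API

Orientations are given as a unit quaternion [x, y, z, w].
In Python, from plant import r gives the robot as it stands.
- The arm moves only by the tool step_arm, never from a script. Its argument "steps" is a list of rows, each a list of 7 numbers: the shift along the tool's x, y, z in cm, then the turn, a rotation vector about the tool's x, y, z in degrees, then the gripper's target within -1 to 1 (shut at 1, half-way at 0, fully open at -1). A call has 1 to 8 rows; each row shifts and turns the commanded pose from where the row before left it, along the tool's axes as they then stand; what a row does not reach is not made up. A row lasts 1/8 s, in which the tool goes at most 62.5 mm and 10.7 degrees, less where a joint would pass 70% of its speed; a pose out of reach is approached as far as the arm can. A call with a gripper value outside its range is refused whole. The fingers move at their own pace and stop on an object; "force" is the grip in N (left out, the last holds). Time passes only in rows, so rows that do not move let the fingers close. It gives the time, the measured TCP pose, the force, the opening and the grip force at its end, in the units of the state.
- r.get_state(): the state, without advancing time (a new reading comes with each control period).
- r.snapshot(name): name is "side" or "top" or "wrist"; returns a dict with "pixels" (400x640x3 uint8, red, green, blue), "fx", "fy", "cx", "cy" (pixels), "cam_to_world" (4x4, takes a point from camera to world coordinates). Camera axes: x right, y down, z forward; pixel columns grow to the right and rows downward; lengths in m; the calibration is good to about 2 mm. A picture is of the moment at which its call begins. There is no depth.
- r.finish_job(): hands the job in; it is judged then, once.
The state is a dict: "clock": time; "q": joint angles; "qd": joint speeds; "joint_torque": joint torques, N m; "tool_pos": TCP position; "eef_rot": TCP orientation; "contact_force": force on the tool from outside, world axes, zero at the start; "moment": the same for the moment, N m; "opening": opening from 0.0 (shut) to 1.0 (fully open); "finger_force": force on a finger pad.
Only numpy, scipy, OpenCV 4.12 (cv2) and the standard library are available. Lean on these libraries where they do the work, as an engineer would, in place of code of your own. Each camera call takes 0.05 s, during which the arm holds its last target. There are 200 camera calls.

### The job

The tin lying on its side has to be batch-coded on its base: roll it along the bench, without lifting it, until it lies still in front of the print head, centred on the black tape line and square to it. Then push the two rubber chocks snugly under it, one from each side, toes in, so that it stays put on the line. Do not jolt the coder and leave the other things on the bench where they stand.

Things in the scene. Friction and masses are not known exactly. Their poses are not given: they have to be found in the camera images.
- tin: Metal tin on its side, 100 mm in diameter over the end seams (wall 97 mm), 120 mm long, 0.55 to 0.95 kg. Origin: its middle, on its axis, 50 mm up. x: its axis, lid (robot side) to base (print head); y, z turn as it rolls. Starts 230 to 260 mm left or right of the line. Let go at 50 mm/s it coasts about 12 mm, at 100 mm/s about 45 mm. Two spread fingertips pushing level at mid-height roll and steer it.
- mark (a point): Where the tin's middle belongs, at bench level on the black tape line (12 mm wide, flat, 200 mm long, x -120 to +80 mm). z up; x along the line to the print head; y along the bench, across the line: the way the tin rolls. Place and angle vary.
- chock_a_grip (a point): Black rubber wedge, 126 long, 45 wide, 40 mm high, 180 g, twin of chock_b. Point: on its back block near the balance point, 20 mm up; grip here across the width, or it droops. x to the toe, y across, z up. Flat top x -45..+15 mm, then a 30 degree slope to the 2 mm toe at x +81. Slope meets the tin's wall when this point is 95 mm level from the tin's axis; pushed further it rolls the tin. Toe starts to left or right, +-15 degrees.
- chock_b_grip (a point): Black rubber wedge, 126 long, 45 wide, 40 mm high, 180 g, twin of chock_a. Point: on its back block near the balance point, 20 mm up; grip here across the width, or it droops. x to the toe, y across, z up. Flat top x -45..+15 mm, then a 30 degree slope to the 2 mm toe at x +81. Slope meets the tin's wall when this point is 95 mm level from the tin's axis; pushed further it rolls the tin. Toe starts to left or right, +-15 degrees.
- coder: The batch coder, fixed to the bench; frame as point mark. Steel print head tube 40 mm in diameter, axis 50 mm up, flat nose at x +90 mm, lies along x on a short slide whose base plate (280 mm along y; motor to y +200 mm) begins at x +150 mm; sensor at x +138, y -95 mm. All under 85 mm high.
- flask: Small white plastic bottle, 56 mm across, 138 mm high, standing in line with the tin on the other side of the tape line. Bystander; origin at the centre of its underside.
- spare_tin: A tin like the one to be coded, but standing upright, 100 mm across, 120 mm high. Bystander; origin at the centre of its underside.
- tape_roll: Roll of packing tape lying flat, 104 mm across, 48 mm high. Bystander; origin at the centre of its underside.
- brush: Flat brush lying on the bench. Bystander; origin at its middle, at the lower side.
- cup: White plastic mixing cup, 72 mm across, 85 mm high. Bystander; origin at the centre of its underside.
- carton: Small cardboard carton, 130 x 80 x 60 mm. Bystander; origin at the centre of its underside.
- amber: Amber glass bottle, 60 mm across, 160 mm high. Bystander; origin at the centre of its underside.
There are look-alikes about, which are no part of the job. What is shaped like the part that bears chock_b_grip but green is not meant. What is shaped like the tin but purple is not meant.

How it is judged:
By the outcome, as a careful person would: the job done as asked, in the order asked, and still so for the second after the job is handed in, with the robot touching nothing.
It also fails if it takes over 70 s, if anything falls off the work surface, if the arm or the gripper's body presses on something with over 40 N, if the wrist force passes 120 N, or if a joint passes its speed limit or range.

## Working session

There is one attempt and no reset: what is moved stays moved. The work goes in short steps, Python scripts to look and compute and a tool call to move; the robot and the scene stay as the last step left them, time stands still between calls to the robot, and variables do not carry over. Pictures are saved under pics/ and viewed, at most 12 in all, crops included, and the job is handed in when it is done.

Besides the shell and the picture viewer there is one more tool, called after "Request:" as name(argument=value, ...) on one line, values as JSON. step_arm: Moves the arm, as the interface text tells. Its arguments: {"type":"object","properties":{"steps":{"type":"array","items":{"type":"array","items":{"type":"number"}}},"force":{"type":"number"}},"required":["steps"]}

```bash
ls; mkdir -p pics; python3 - <<'E'
from plant import r
import cv2,numpy as np
for n in("side","top"):
    s=r.snapshot(n);cv2.imwrite(f"pics/{n}0.png",s["pixels"][:,:,::-1]);print(n,s["fx"],s["fy"],s["cx"],s["cy"]);print(np.round(s["cam_to_world"],4).tolist())
st=r.get_state();print(st)
E
```

```text
pics
side 460.13993061251136 460.13993061251136 317.5837196550486 198.48929351235262
[[-0.7046, -0.4915, 0.5118, -0.2609], [-0.7094, 0.5062, -0.4905, 0.708], [-0.018, -0.7087, -0.7053, 1.104], [0.0, 0.0, 0.0, 1.0]]
top 478.4347177651997 478.4347177651997 318.5804555972883 203.45212224287187
[[0.002, -0.997, 0.0768, 0.3992], [-1.0, -0.0019, 0.0008, -0.0473], [-0.0006, -0.0768, -0.997, 1.6648], [0.0, 0.0, 0.0, 1.0]]
{'clock': 0.1, 'q': array([ 1.26179936,  0.68989015, -0.19450911,  1.566215  ,  0.15729983,
        0.90249417, -0.21509901]), 'qd': array([-0.00208144, -0.00074341, -0.00014039, -0.00266552,  0.00057686,
       -0.00016266, -0.00045008]), 'joint_torque': array([-3.54800155e-03, -5.28503287e+01, -1.27223242e+00, -1.53838527e+01,
       -5.26853849e-02,  1.89129089e-03,  4.07699440e-05]), 'tool_pos': array([ 0.2098559 , -0.58815675,  0.25500282]), 'eef_rot': array([ 9.85341283e-01,  1.70592797e-01, -1.98660527e-04, -7.83689623e-04]), 'contact_force': array([-0.15601857, -0.42090949,  0.51517364]), 'moment': array([-0.02179434, -0.02529282,  0.0300875 ]), 'finger_force': 0.0, 'opening': 0.9985839224295813}
```

View pics/top0.png

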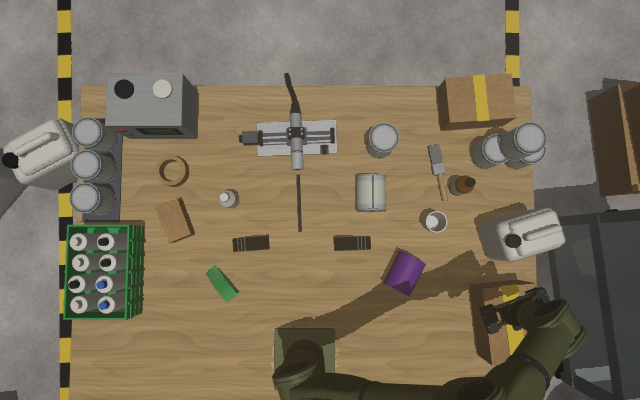

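View pics/side0.png

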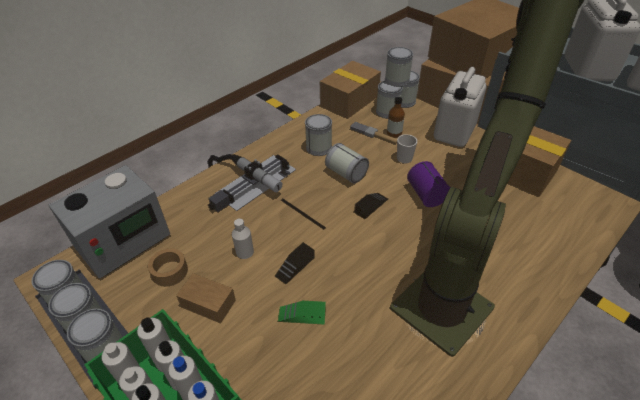

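Top view: tin at about (370,192), tape line at (299,175–231), coder above it, and flask at (228,198). The chocks are at (251,243) and (352,243); green and purple decoys are at (222,283) and (404,271). I'll zoom in.

```bash
cat > h.py <<'E'
from plant import r
import cv2,numpy as np
from scipy.spatial.transform import Rotation as R
def proj(s,P):
    T=np.linalg.inv(s["cam_to_world"]);p=T[:3,:3]@np.asarray(P,float)+T[:3,3]
    return np.array([s["fx"]*p[0]/p[2]+s["cx"],s["fy"]*p[1]/p[2]+s["cy"]])
def ray(s,uv,z):
    T=np.asarray(s["cam_to_world"]);d=T[:3,:3]@np.array([(uv[0]-s["cx"])/s["fx"],(uv[1]-s["cy"])/s["fy"],1])
    return T[:3,3]+d*(z-T[2,3])/d[2]
def sub(s,mask_roi,lo,hi):
    x0,y0,x1,y1=mask_roi;g=cv2.cvtColor(s["pixels"],cv2.COLOR_RGB2GRAY)
    m=np.zeros_like(g);m[y0:y1,x0:x1]=((g>=lo)&(g<=hi))[y0:y1,x0:x1]
    return m,g
def big(m):
    c,_=cv2.findContours(m.astype(np.uint8),cv2.RETR_EXTERNAL,cv2.CHAIN_APPROX_NONE)
    return max(c,key=cv2.contourArea)
E
python3 - <<'E'
from h import *
s=r.snapshot("top");p=s["pixels"][:,:,::-1]
a=cv2.resize(p[150:260,220:400],None,fx=4.4,fy=4.4,interpolation=cv2.INTER_CUBIC)
cv2.imwrite("pics/z1.png",a)
for n,roi in(("line",(290,174,310,240)),("chL",(225,230,275,256)),("chR",(328,230,376,256))):
    m,g=sub(s,roi,0,85);c=big(m);rc=cv2.minAreaRect(c);print(n,rc,cv2.contourArea(c))
    if n=="line":
        v=cv2.fitLine(c,cv2.DIST_L2,0,.01,.01).ravel();y=c[:,0,1];print(y.min(),y.max())
        for yy in(y.min()-.5,y.max()+.5): print(ray(s,(v[2]+v[0]/v[1]*(yy-v[3]),yy),0))
    else: print([np.round(ray(s,q,.02),4).tolist() for q in cv2.boxPoints(rc)])
# end detail of chocks
_,g=sub(s,(0,0,1,1),0,1)
print(g[243,228:276]);print(g[243,328:376])
E
```

```text
line ((298.446533203125, 203.0019073486328), (56.071388244628906, 3.533461332321167), 87.95458984375) 129.5
175 231
[0.62901361 0.02758589 0.        ]
[0.42947617 0.02031222 0.        ]
chL ((250.4754180908203, 242.72952270507812), (14.938397407531738, 36.485904693603516), 84.80557250976562) 477.0
[[0.41, 0.252, 0.02], [0.4216, 0.1275, 0.02], [0.3707, 0.1224, 0.02], [0.3592, 0.2466, 0.02]]
chR ((352.0, 242.5), (15.0, 36.0), 90.0) 462.0
[[0.4174, -0.0991, 0.02], [0.4176, -0.2226, 0.02], [0.3664, -0.2223, 0.02], [0.3661, -0.0991, 0.02]]
[137 140 140 141 120  60  50  50  49  84  70  52  61  85  55  50  84  63
  52  51  50  50  51  51  52  51  51  51  51  50  51  50  51  50  51  51
  50  51  52  51  46 109 136 136 136 136 136 136]
[142 141 140 140 139  93  60  52  51  51  51  51  51  51  52  51  51  52
  51  52  51  52  53  52  51  52  51  50  51  72  74  53  51  92  56  51
  60  84  54  51  51  49  64 133 138 139 140 139]
```

View pics/z1.png

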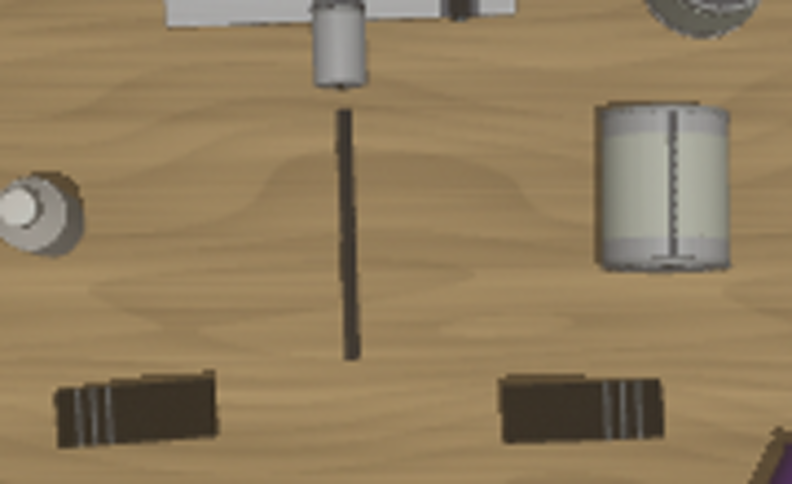

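Zoomed top view: the tape line is clean, slightly tilted; the tin is almost square. Both chocks have ribs at their outer ends, so I'll check the side view for toe direction.

```bash
python3 - <<'E'
from h import *
s=r.snapshot("side");p=s["pixels"][:,:,::-1]
a=cv2.resize(p[130:290,265:395],None,fx=3.6,fy=3.6,interpolation=cv2.INTER_CUBIC)
a=cv2.convertScaleAbs(a,alpha=1.8,beta=10)
cv2.imwrite("pics/z2.png",a)
# tin in top: silhouette
s=r.snapshot("top");b=cv2.cvtColor(s["pixels"],cv2.COLOR_RGB2HSV)
sat=b[:,:,1]
for y in(180,185,190,195,200,205): print(y,sat[y,350:392])
for x in(362,370,378): print(x,sat[166:218,x])
E
```

```text
180 [ 98 100  99  99  98 100  90  27  14  13  14  11  14  15  15  16  17  15
  17  16  15  15  10  16  15  15  15  17  15  16  13  14  11  11  11  66
  98  98  98 100 100  99]
185 [101  99 100 100 100 103  90  34  25  25  22  23  22  19  21  19  20  18
  19  18  19  19  12  12  19  17  19  19  21  20  20  21  20  23  23  68
  98 100 101 101 102 102]
190 [ 99  99  99 102 102 103  89  34  26  24  22  24  20  21  19  19  20  18
  18  18  19  19  10  18  18  19  19  19  20  18  19  21  22  23  23  65
  99 102 102 101 101  99]
195 [100 101  99  99 103 102  91  34  26  24  22  23  20  21  21  19  20  18
  18  19  19  19  12  12  19  20  18  21  20  20  19  21  22  23  23  48
  98 102 102 102  99  99]
200 [102 101 102 101 103 104  93  34  24  24  26  23  20  21  19  20  20  20
  19  18  17  20  12  13  19  20  19  19  20  21  20  21  23  23  23  49
  97 101 101 101 101 101]
205 [102 101 103 102 102 106  93  25  14  13  13   8  10   7   5   7   7   3
   3   3   3   5   5  11   3   5   5   3   5   7   7   7   7   8  10  42
  98 100 101 102 100 101]
362 [101 100 101 100  99  98 100  94  32  13   6   8  10   8  14  22  22  22
  20  22  20  20  22  20  20  22  20  22  20  20  20  20  19  22  20  20
  20  19  10  10  10  10  10  15  28  31 100 100  99 100 101  99]
370 [ 98 101 101 101  99 100  98  64   7   5   3   3   3   5  15  19  19  19
  19  19  19  19  19  19  19  19  19  19  19  19  19  19  19  19  17  17
  17  15   3   3   3   3  12   7  22  33  93 100 100 100 101 100]
378 [ 97 100 100 100 102 102 103  90  10   5   3   3   5   5  15  20  20  20
  20  21  20  20  20  20  20  20  20  20  20  20  20  20  20  20  20  20
  20  15   5   5   5   5   9  12  12  37 100 101 101 100 100  99]
```

View pics/z2.png

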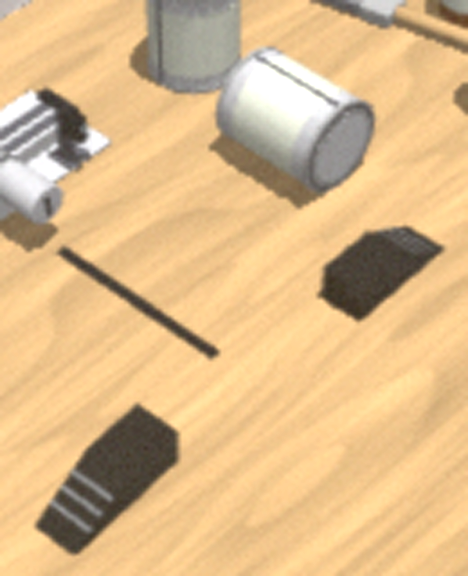

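Ribs lie on the slopes, so both toes point outward: left chock (298,262 in side view) toe +y, right chock toe −y. Each can therefore go to the opposite side of the tin without a half turn. Now precise measurements.

```bash
cat >> h.py <<'E'
K=6
def up(s,roi):
    x0,y0,x1,y1=roi;return cv2.resize(s["pixels"][y0:y1,x0:x1],None,fx=K,fy=K,interpolation=cv2.INTER_CUBIC)
def px(roi,c): return (np.asarray(c,float)+.5)/K-.5+np.array(roi[:2])
def line(s):
    roi=(288,172,310,240);g=cv2.cvtColor(up(s,roi),cv2.COLOR_RGB2GRAY);c=big(g<95);v=cv2.fitLine(c,cv2.DIST_L2,0,.01,.01).ravel()
    y=c[:,0,1];e=[ray(s,px(roi,(v[2]+v[0]/v[1]*(q-v[3]),q)),0) for q in(y.max(),y.min())]
    d=e[1]-e[0];return e[0]+.6*d,np.degrees(np.arctan2(d[1],d[0])),np.linalg.norm(d)
def chock(s,roi,thr=95):
    g=cv2.cvtColor(up(s,roi),cv2.COLOR_RGB2GRAY);m=(g<thr).astype(np.uint8);m=cv2.morphologyEx(m,cv2.MORPH_CLOSE,np.ones((19,19)))
    c=big(m);b=px(roi,cv2.boxPoints(cv2.minAreaRect(c)));w=np.array([ray(s,q,.0) for q in b])
    return w
def tin(s,roi,thr=60):
    """centre, yaw (deg) of the axis from top view, via silhouettes"""
    u=up(s,roi);sat=cv2.cvtColor(u,cv2.COLOR_RGB2HSV)[:,:,1];m=cv2.morphologyEx((sat<thr).astype(np.uint8),cv2.MORPH_OPEN,np.ones((9,9)))
    c=big(m)[:,0,:];C=np.asarray(s["cam_to_world"])[:3,3]
    lo,hi=c[:,1].min(),c[:,1].max();P=[]
    for y in np.linspace(lo+.18*(hi-lo),hi-.22*(hi-lo),30).astype(int):
        xs=np.where(m[y])[0];xs=xs[(xs>=c[:,0].min())&(xs<=c[:,0].max())]
        a=[ray(s,px(roi,(q,y)),.05)-C for q in(xs.min(),xs.max())]
        a=[q/np.linalg.norm(q) for q in a];b=a[0]+a[1];w=C+b*((.05-C[2])/b[2]);P.append((w[0],w[1],np.linalg.norm(np.cross(a[0],a[1]))*np.linalg.norm(w-C)))
    P=np.array(P);k=np.polyfit(P[:,0],P[:,1],1)
    cm=int((c[:,0].min()+c[:,0].max())/2);col=np.where(m[:,cm])[0]
    far=ray(s,px(roi,(cm,lo)),.10)[0];near=ray(s,px(roi,(cm,hi)),.003)[0];x=(far+near)/2
    return np.array([x,np.polyval(k,x)]),np.degrees(np.arctan(k[0])),far-near,P[:,2].mean()
E
python3 - <<'E'
from h import *
np.set_printoptions(precision=4,suppress=True)
s=r.snapshot("top")
print("mark",line(s)); print("tin",tin(s,(345,160,400,225)))
for roi in((222,226,280,260),(324,226,382,260)): print(chock(s,roi))
# nose, flask
u=s["pixels"];hsv=cv2.cvtColor(u,cv2.COLOR_RGB2HSV)[:,:,1]
roi=(210,180,245,215);m=up(s,roi);m=cv2.cvtColor(m,cv2.COLOR_RGB2HSV)[:,:,1];c=big(m<60);b=cv2.boundingRect(c);a=px(roi,b[:2]);q=px(roi,(b[0]+b[2],b[1]+b[3]));print("flask px",a,q,[ray(s,k,0) for k in(a,q)])
E
```

```text
mark (array([0.5498, 0.0245, 0.    ]), np.float64(2.262735493460449), np.float64(0.20028662255316634))
tin (array([ 0.5603, -0.2227]), np.float64(0.31589206790129676), np.float64(0.12011754523374873), np.float64(0.09549977797494533))
[[0.4115 0.2565 0.    ]
 [0.422  0.1286 0.    ]
 [0.3689 0.1238 0.    ]
 [0.3585 0.2514 0.    ]]
[[ 0.3643 -0.0959  0.    ]
 [ 0.4184 -0.096   0.    ]
 [ 0.4187 -0.2262  0.    ]
 [ 0.3645 -0.2258  0.    ]]
flask px [218.25   189.5833] [238.4167 207.5833] [array([0.5753, 0.3051, 0.    ]), array([0.5124, 0.2336, 0.    ])]
```

```bash
cat >> h.py <<'E'
def plan(p,th,n,grip,cur=None,dn=1):
    """rows (cm, deg) from the present pose to p, tool straight down, tool x at world angle th"""
    st=r.get_state();p0,R0=(st["tool_pos"],R.from_quat(st["eef_rot"])) if cur is None else cur
    c,s_=np.cos(np.radians(th)),np.sin(np.radians(th))
    R1=R.from_matrix(np.array([[c,s_,0],[s_,-c,0],[0,0,-1.]]));dv=(R0.inv()*R1).as_rotvec()/n
    out=[]
    for i in range(n):
        Ri=R0*R.from_rotvec(dv*i);d=Ri.inv().apply((np.array(p)-p0)/n)*100
        out.append([round(float(q),2) for q in d]+[round(float(q),1) for q in np.degrees(dv)]+[grip])
    print(f"step mm {np.linalg.norm(np.array(p)-p0)/n*1000:.1f}");print(out);return np.array(p),R1
E
python3 - <<'E'
from h import *
s=r.snapshot("top")
print("spare", ray(s,(382,137),.12), ray(s,(382,153),.12),ray(s,(382,157.5),0)); print("cup",ray(s,(435,221),.085),"brush tip",ray(s,(445,199),.01),ray(s,(428,150),.01))
c=plan((.5635,-.315,.20),92.2,9,-.75)
plan((.5635,-.315,.06),92.2,3,-.75,c)
E
```

```text
spare [ 0.73663868 -0.25320526  0.12      ] [ 0.68368389 -0.25277001  0.12      ] [ 0.68978983 -0.26860231  0.        ]
cup [ 0.46341399 -0.43054354  0.085     ] brush tip [ 0.54290306 -0.4847197   0.01      ] [ 0.71485409 -0.42840832  0.01      ]
step mm 50.0
[[4.72, -1.54, 0.62, -0.0, -0.0, -8.1, -0.75], [4.89, -0.86, 0.62, -0.0, -0.0, -8.1, -0.75], [4.96, -0.17, 0.62, -0.0, -0.0, -8.1, -0.75], [4.94, 0.53, 0.62, -0.0, -0.0, -8.1, -0.75], [4.82, 1.21, 0.62, -0.0, -0.0, -8.1, -0.75], [4.6, 1.88, 0.62, -0.0, -0.0, -8.1, -0.75], [4.29, 2.5, 0.62, -0.0, -0.0, -8.1, -0.75], [3.89, 3.08, 0.62, -0.0, -0.0, -8.1, -0.75], [3.42, 3.6, 0.62, -0.0, -0.0, -8.1, -0.75]]
step mm 46.7
[[0.0, 0.0, 4.67, 0.0, 0.0, 0.0, -0.75], [0.0, 0.0, 4.67, 0.0, 0.0, 0.0, -0.75], [0.0, 0.0, 4.67, 0.0, 0.0, 0.0, -0.75]]
```

Request:
step_arm(steps=[[4.7, -1.5, 0.6, 0, 0, -8.1, -0.75], [4.9, -0.9, 0.6, 0, 0, -8.1, -0.75], [5, -0.2, 0.6, 0, 0, -8.1, -0.75], [4.9, 0.5, 0.6, 0, 0, -8.1, -0.75], [4.8, 1.2, 0.6, 0, 0, -8.1, -0.75], [4.6, 1.9, 0.6, 0, 0, -8.1, -0.75], [4.3, 2.5, 0.6, 0, 0, -8.1, -0.75], [3.9, 3.1, 0.6, 0, 0, -8.1, -0.75]])

```text
clock: 1.35
tool_pos: [0.5246, -0.3436, 0.2076]
eef_rot: [0.739, 0.674, -0.0, 0.0]
contact_force: [0.6, -0.6, -1.1]
opening: 0.874
finger_force: 0.0
```

Request:
step_arm(steps=[[3.4, 3.6, 0.6, 0, 0, -8.1, -0.75], [0, 0, 0, 0, 0, 0, -0.75]])

```text
clock: 1.6
tool_pos: [0.5662, -0.3089, 0.2014]
eef_rot: [0.688, 0.725, 0.002, -0.0]
contact_force: [-0.6, 0.6, -0.1]
opening: 0.877
finger_force: 0.0
```

```bash
python3 - <<'E'
from h import *
s=r.get_state();print(s["tool_pos"],R.from_quat(s["eef_rot"]).as_matrix().round(3).tolist(),s["contact_force"],s["opening"])
plan((.5635,-.315,.06),92.2,4,-.75)
E
```

```text
[ 0.56621124 -0.30893009  0.20140659] [[-0.052, 0.999, 0.003], [0.999, 0.052, 0.004], [0.004, 0.003, -1.0]] [-0.57482142  0.64558059 -0.13985706] 0.8765878239290481
step mm 35.4
[[-0.16, -0.09, 3.53, 0.0, -0.1, 0.2, -0.75], [-0.16, -0.08, 3.53, 0.0, -0.1, 0.2, -0.75], [-0.16, -0.08, 3.53, 0.0, -0.1, 0.2, -0.75], [-0.15, -0.08, 3.53, 0.0, -0.1, 0.2, -0.75]]
```

Request:
step_arm(steps=[[-0.2, -0.1, 3.5, 0, -0.1, 0.2, -0.75], [-0.2, -0.1, 3.5, 0, -0.1, 0.2, -0.75], [-0.2, -0.1, 3.5, 0, -0.1, 0.2, -0.75], [-0.1, 0, 3.6, 0, -0.1, 0.2, -0.75], [0, 0, 0, 0, 0, 0, -0.75]])

```text
clock: 2.22
tool_pos: [0.557, -0.3221, 0.0583]
eef_rot: [0.697, 0.717, -0.004, 0.0]
contact_force: [0.4, -0.0, 0.5]
opening: 0.878
finger_force: 0.0
```

```bash
python3 - <<'E'
from h import *
s=r.get_state();M=R.from_quat(s["eef_rot"]).as_matrix();print(s["tool_pos"],np.degrees(np.arctan2(M[1,0],M[0,0])),s["contact_force"])
s=r.snapshot("top");print(tin(s,(345,160,390,225)))
E
```

```text
[ 0.55698091 -0.3221416   0.05832096] 91.6536934152494 [ 0.36980235 -0.01303526  0.50861443]
(array([ 0.56001129, -0.22274054]), np.float64(0.3068339072173255), np.float64(0.12069844365981774), np.float64(0.09566643448633377))
```

Request:
step_arm(steps=[[1.0, 0.4, 0, 0, 0, -0.5, -0.75], [1.0, 0.2, 0, 0, 0, 0, -0.75], [0.8, 0, 0, 0, 0, 0, -0.75], [0.6, 0, 0, 0, 0, 0, -0.75], [0.4, 0, 0, 0, 0, 0, -0.75], [0.4, 0, 0, 0, 0, 0, -0.75], [0.5, 0, 0, 0, 0, 0, -0.75], [0.65, 0, 0, 0, 0, 0, -0.75]])

```text
clock: 3.28
tool_pos: [0.5639, -0.2682, 0.0604]
eef_rot: [0.693, 0.721, -0.003, 0.003]
contact_force: [-0.3, -2.2, 0.9]
opening: 0.876
finger_force: 0.6
```

Request:
step_arm(steps=[[0.8, 0, 0, 0, 0, 0, -0.75], [0.95, 0, 0, 0, 0, 0, -0.75], [1.1, 0, 0, 0, 0, 0, -0.75], [1.2, 0, 0, 0, 0, 0, -0.75], [1.2, 0, 0, 0, 0, 0, -0.75], [1.2, 0, 0, 0, 0, 0, -0.75], [1.2, 0, 0, 0, 0, 0, -0.75], [1.2, 0, 0, 0, 0, 0, -0.75]])

```text
clock: 4.28
tool_pos: [0.5604, -0.1789, 0.0598]
eef_rot: [0.693, 0.721, -0.002, 0.003]
contact_force: [-0.4, 0.4, 0.6]
opening: 0.872
finger_force: 0.3
```

Request:
step_arm(steps=[[1.1, 0, 0, 0, 0, 0, -0.75], [1.0, 0, 0, 0, 0, 0, -0.75], [0.9, 0, 0, 0, 0, 0, -0.75], [0.8, 0, 0, 0, 0, 0, -0.75], [0.7, 0, 0, 0, 0, 0, -0.75], [0.6, 0, 0, 0, 0, 0, -0.75], [0.5, 0, 0, 0, 0, 0, -0.75], [0.4, 0, 0, 0, 0, 0, -0.75]])

```text
clock: 5.28
tool_pos: [0.5581, -0.1194, 0.0593]
eef_rot: [0.693, 0.721, -0.002, 0.003]
contact_force: [0.1, -0.1, -0.2]
opening: 0.876
finger_force: 0.0
```

Request:
step_arm(steps=[[0.3, 0, 0, 0, 0, 0, -0.75], [0.2, 0, 0, 0, 0, 0, -0.75], [0.1, 0, 0, 0, 0, 0, -0.75], [0, 0, 0, 0, 0, 0, -0.75]])

```text
clock: 5.78
tool_pos: [0.5578, -0.1136, 0.0593]
eef_rot: [0.693, 0.721, -0.002, 0.003]
contact_force: [0.5, -0.1, 0.2]
opening: 0.874
finger_force: 0.0
```

```bash
python3 - <<'E'
from h import *
s=r.get_state();M=R.from_quat(s["eef_rot"]).as_matrix();print(s["tool_pos"],np.degrees(np.arctan2(M[1,0],M[0,0])),s["contact_force"])
s=r.snapshot("top");s2=r.snapshot("top");cv2.imwrite("pics/t2.png",cv2.resize(s2["pixels"][130:260,220:400,::-1],None,fx=4,fy=4))
E
```

```text
[ 0.55784259 -0.11363083  0.05927103] 92.24157829687177 [ 0.4584991  -0.13634099  0.18362579]
```

View pics/t2.png

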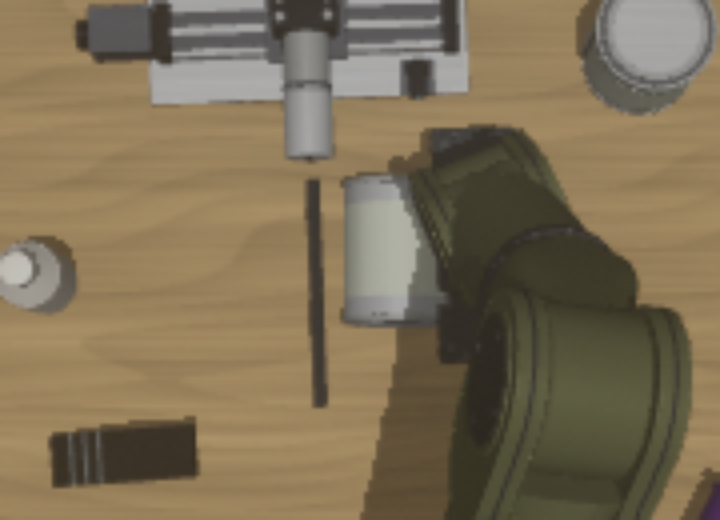

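The tin's left edge is at crop (343,185–320) → full-frame col ≈305.7; it has rolled some 190 mm and stands close to the line, with the gripper behind it. I'll measure its left edge and its ends.

```bash
cat >> h.py <<'E'
def tinL(s,c0,c1,r0=172,r1=216):
    """centre and yaw from the tin's left (+y) silhouette only; columns c0..c1 searched"""
    roi=(c0,r0,c1,r1);sat=cv2.cvtColor(up(s,roi),cv2.COLOR_RGB2HSV)[:,:,1];m=sat<60
    rows=np.where(m[:,-1])[0];lo,hi=rows.min(),rows.max();C=np.asarray(s["cam_to_world"])[:3,3];P=[]
    for y in np.linspace(lo+.18*(hi-lo),hi-.22*(hi-lo),30).astype(int):
        x=np.where(m[y])[0].min();w=ray(s,px(roi,(x,y)),.05);d=w-C;f=np.hypot(d[1],d[2])/abs(d[2])
        P.append((w[0],w[1]-.0478*f))
    P=np.array(P);k=np.polyfit(P[:,0],P[:,1],1);far=ray(s,px(roi,(0,lo)),.09)[0];near=ray(s,px(roi,(0,hi)),.02)[0];x=(far+near)/2
    return np.array([x,np.polyval(k,x)]),np.degrees(np.arctan(k[0])),far-near
E
python3 - <<'E'
from h import *
for i in range(2):
    s=r.snapshot("top");print(tinL(s,302,315),line(s))
E
```

```text
(array([ 0.55977129, -0.05026227]), np.float64(0.2539363635656144), np.float64(0.12203663783565155)) (array([0.54984462, 0.02449379, 0.        ]), np.float64(2.254540435361486), np.float64(0.20028554644610322))
(array([ 0.55949267, -0.05024262]), np.float64(0.22987759899017277), np.float64(0.1214794085630233)) (array([0.54984463, 0.02448768, 0.        ]), np.float64(2.248647675944009), np.float64(0.20028477556195118))
```

Tin is at rest at (0.5595, −0.0503), yaw 0.25°, i.e. about 7 mm too near the head along the line and 2° off: one finger can't steer it against the bench friction. I'll square and shift it by a gentle axial push on its base end with both fingers, then roll the last 75 mm.

```bash
python3 - <<'E'
from h import *
c=plan((.558,-.125,.059),92.25,1,-.75)
c=plan((.558,-.125,.20),92.25,3,-.5,c)
c=plan((.637,-.051,.20),2.25,9,-.5,c)
E
```

```text
step mm 11.2
[[-1.12, -0.03, 0.04, 0.0, 0.4, -0.0, -0.75]]
step mm 47.0
[[0.0, 0.0, -4.7, 0.0, 0.0, 0.0, -0.5], [0.0, 0.0, -4.7, 0.0, 0.0, 0.0, -0.5], [0.0, 0.0, -4.7, 0.0, 0.0, 0.0, -0.5]]
step mm 12.0
[[0.79, 0.91, 0.0, 0.0, 0.0, 10.0, -0.5], [0.93, 0.76, 0.0, 0.0, 0.0, 10.0, -0.5], [1.05, 0.59, 0.0, 0.0, 0.0, 10.0, -0.5], [1.14, 0.39, 0.0, 0.0, 0.0, 10.0, -0.5], [1.19, 0.19, 0.0, 0.0, 0.0, 10.0, -0.5], [1.2, -0.02, 0.0, 0.0, 0.0, 10.0, -0.5], [1.18, -0.23, 0.0, 0.0, 0.0, 10.0, -0.5], [1.12, -0.43, 0.0, 0.0, 0.0, 10.0, -0.5], [1.03, -0.62, 0.0, 0.0, 0.0, 10.0, -0.5]]
```

Request:
step_arm(steps=[[-1.1, 0, 0, 0, 0.4, 0, -0.75], [0, 0, -4.7, 0, 0, 0, -0.5], [0, 0, -4.7, 0, 0, 0, -0.5], [0, 0, -4.7, 0, 0, 0, -0.5], [0.8, 0.9, 0, 0, 0, 10, -0.5], [0.9, 0.8, 0, 0, 0, 10, -0.5], [1.1, 0.6, 0, 0, 0, 10, -0.5], [1.1, 0.4, 0, 0, 0, 10, -0.5]])

```text
clock: 6.98
tool_pos: [0.5939, -0.0929, 0.2004]
eef_rot: [0.899, 0.437, -0.0, 0.0]
contact_force: [0.1, -0.2, 0.0]
opening: 0.752
finger_force: 0.0
```

Request:
step_arm(steps=[[1.2, 0.2, 0, 0, 0, 10, -0.5], [1.2, 0, 0, 0, 0, 10, -0.5], [1.2, -0.2, 0, 0, 0, 10, -0.5], [1.1, -0.4, 0, 0, 0, 10, -0.5], [1.0, -0.6, 0, 0, 0, 10, -0.5], [0, 0, 0, 0, 0, 0, -0.5], [0, 0, 0, 0, 0, 0, -0.5], [0, 0, 0, 0, 0, 0, -0.5]])

```text
clock: 7.98
tool_pos: [0.6374, -0.0526, 0.2004]
eef_rot: [1.0, 0.02, -0.0, 0.0]
contact_force: [-0.4, 0.3, 0.8]
opening: 0.75
finger_force: 0.0
```

```bash
python3 - <<'E'
from h import *
st=r.get_state();print(st["clock"],st["tool_pos"],R.from_quat(st["eef_rot"]).as_matrix().round(3).tolist(),st["opening"],st["q"])
plan((.637,-.051,.06),2.25,4,-.5)
s=r.snapshot("top");cv2.imwrite("pics/t3.png",cv2.resize(s["pixels"][100:260,220:400,::-1],None,fx=3.5,fy=3.5))
E
```

```text
7.975 [ 0.63740372 -0.0526313   0.20035618] [[0.999, 0.04, -0.001], [0.04, -0.999, -0.0], [-0.001, 0.0, -1.0]] 0.7496010205344035 [-0.00630199  0.77095712  0.03058526  1.57892538 -0.02960692  0.79267277
 -1.49481537]
step mm 35.1
[[-0.01, -0.04, 3.51, 0.0, 0.0, 0.0, -0.5], [-0.01, -0.04, 3.51, 0.0, 0.0, 0.0, -0.5], [-0.01, -0.04, 3.51, 0.0, 0.0, 0.0, -0.5], [-0.01, -0.04, 3.51, 0.0, 0.0, 0.0, -0.5]]
```

View pics/t3.png

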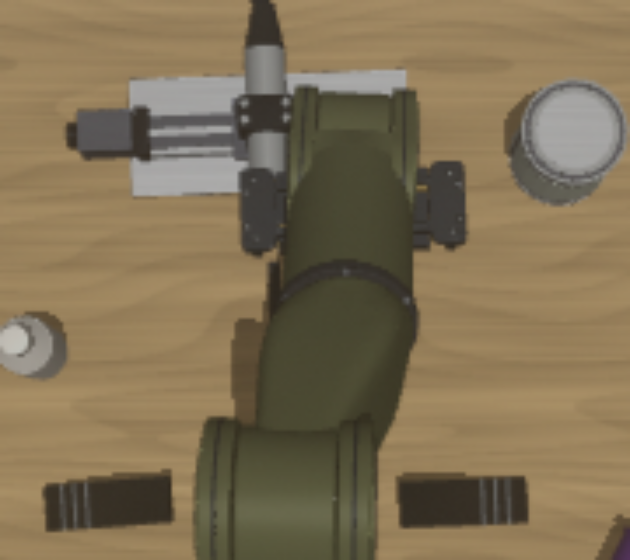

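The arm hides the tin; the gripper is centred at crop (352,205), just beside the print head (265,150) and clear of the spare tin (575,130). Descend and push gently.

Request:
step_arm(steps=[[0, 0, 3.5, 0, 0, 0, -0.5], [0, 0, 3.5, 0, 0, 0, -0.5], [0, 0, 3.5, 0, 0, 0, -0.5], [0, 0, 3.5, 0, 0, 0, -0.5], [0, 0, 0, 0, 0, 0, -0.5], [0, 0, 0, 0, 0, 0, -0.5]])

```text
clock: 8.78
tool_pos: [0.6387, -0.052, 0.0616]
eef_rot: [1.0, 0.02, 0.001, 0.0]
contact_force: [0.6, 0.9, 0.9]
opening: 0.752
finger_force: 0.0
```

Request:
step_arm(steps=[[-0.4, 0, 0, 0, 0, 0, -0.5], [-0.3, 0, 0, 0, 0, 0, -0.5], [-0.2, 0, 0, 0, 0, 0, -0.5], [-0.2, 0, 0, 0, 0, 0, -0.5], [-0.2, 0, 0, 0, 0, 0, -0.5], [0, 0, 0, 0, 0, 0, -0.5]])

```text
clock: 9.52
tool_pos: [0.628, -0.0509, 0.0619]
eef_rot: [1.0, 0.02, 0.003, -0.001]
contact_force: [4.3, 1.5, 2.7]
opening: 0.751
finger_force: 2.5
```

```bash
python3 - <<'E'
from h import *
st=r.get_state();M=R.from_quat(st["eef_rot"]).as_matrix();print(st["tool_pos"],np.degrees(np.arctan2(M[1,0],M[0,0])),st["contact_force"],st["finger_force"],st["opening"])
E
```

```text
[ 0.62798279 -0.05091779  0.06193145] 2.247826738469204 [4.26612619 1.49738115 2.74807293] 2.5265851942822337 0.7511170297803894
```

Request:
step_arm(steps=[[-0.2, 0, 0, 0, 0, 0, -0.5], [-0.2, 0, 0, 0, 0, 0, -0.5], [-0.2, 0, 0, 0, 0, 0, -0.5], [-0.2, 0, 0, 0, 0, 0, -0.5], [0, 0, 0, 0, 0, 0, -0.5]])

```text
clock: 10.15
tool_pos: [0.6203, -0.052, 0.062]
eef_rot: [1.0, 0.02, 0.004, -0.0]
contact_force: [5.8, 0.8, 2.7]
opening: 0.751
finger_force: 2.7
```

Request:
step_arm(steps=[[0.4, 0, 0, 0, 0, 0, -0.5], [0.8, 0, 0, 0, 0, 0, -0.5], [0, 0, -4.7, 0, 0, 0, -0.5], [0, 0, -4.7, 0, 0, 0, -0.5], [0, 0, -4.7, 0, 0, 0, -0.75]])

```text
clock: 10.78
tool_pos: [0.6282, -0.0521, 0.2022]
eef_rot: [1.0, 0.02, -0.001, 0.0]
contact_force: [0.8, -0.6, 0.7]
opening: 0.837
finger_force: 0.0
```

```bash
python3 - <<'E'
from h import *
c=plan((.556,-.160,.20),92.25,9,-.75)
E
```

```text
step mm 14.4
[[-0.85, 1.17, 0.03, -0.0, 0.0, -10.0, -0.75], [-1.04, 1.0, 0.03, -0.0, 0.0, -10.0, -0.75], [-1.2, 0.81, 0.03, -0.0, 0.0, -10.0, -0.75], [-1.32, 0.59, 0.03, -0.0, 0.0, -10.0, -0.75], [-1.4, 0.35, 0.03, -0.0, 0.0, -10.0, -0.75], [-1.44, 0.1, 0.03, -0.0, 0.0, -10.0, -0.75], [-1.43, -0.15, 0.03, -0.0, 0.0, -10.0, -0.75], [-1.39, -0.4, 0.03, -0.0, 0.0, -10.0, -0.75], [-1.3, -0.63, 0.03, -0.0, 0.0, -10.0, -0.75]]
```

Request:
step_arm(steps=[[-0.9, 1.2, 0, 0, 0, -10, -0.75], [-1, 1, 0, 0, 0, -10, -0.75], [-1.2, 0.8, 0, 0, 0, -10, -0.75], [-1.3, 0.6, 0, 0, 0, -10, -0.75], [-1.4, 0.3, 0, 0, 0, -10, -0.75], [-1.4, 0.1, 0, 0, 0, -10, -0.75], [-1.4, -0.2, 0, 0, 0, -10, -0.75], [-1.4, -0.4, 0, 0, 0, -10, -0.75]])

```text
clock: 11.78
tool_pos: [0.5635, -0.1477, 0.2009]
eef_rot: [0.751, 0.66, -0.001, -0.0]
contact_force: [-0.4, -0.4, -0.5]
opening: 0.872
finger_force: 0.0
```

Request:
step_arm(steps=[[-1.3, -0.6, 0, 0, 0, -10, -0.75], [0, 0, 0, 0, 0, 0, -0.75], [0, 0, 0, 0, 0, 0, -0.75]])

```text
clock: 12.15
tool_pos: [0.5569, -0.1585, 0.2013]
eef_rot: [0.694, 0.72, 0.0, -0.0]
contact_force: [0.2, 0.0, -0.2]
opening: 0.874
finger_force: 0.0
```

```bash
python3 - <<'E'
from h import *
st=r.get_state();M=R.from_quat(st["eef_rot"]).as_matrix();print(st["tool_pos"],np.degrees(np.arctan2(M[1,0],M[0,0])))
plan((.556,-.150,.06),92.25,4,-.75)
s=r.snapshot("top")
sat=cv2.cvtColor(s["pixels"],cv2.COLOR_RGB2HSV)[:,:,1]
print(sat[192,300:340])
for c1 in(310,313): print(tinL(s,300,c1))
E
```

```text
[ 0.55686582 -0.15853728  0.20126246] 92.09905198080895
step mm 35.4
[[0.21, -0.01, 3.53, -0.0, -0.0, -0.0, -0.75], [0.21, -0.01, 3.53, -0.0, -0.0, -0.0, -0.75], [0.21, -0.01, 3.53, -0.0, -0.0, -0.0, -0.75], [0.21, -0.01, 3.53, -0.0, -0.0, -0.0, -0.75]]
[ 83 100 100  99  99 102  81  28  23  20  20  21  20  18  19  19  17  20
  17  19  18  20  20  19  19  19  17  18  20  20  20  20  22  20  23  83
 101 100 100  98]
(array([ 0.54791296, -0.0439019 ]), np.float64(-18.176011324915923), np.float64(0.11788501744052338))
(array([ 0.54845169, -0.04393188]), np.float64(-17.696632731516274), np.float64(0.12125998404380645))
```

```bash
python3 - <<'E'
from h import *
s=r.snapshot("top")
print(tin(s,(302,160,345,225)),tinL(s,303,312))
E
```

```text
(array([ 0.549208  , -0.05280454]), np.float64(1.9552393862752455), np.float64(0.12065887158187111), np.float64(0.09586993105074058)) (array([ 0.54792325, -0.05269299]), np.float64(2.0997112356561094), np.float64(0.11901469314005225))
```

Request:
step_arm(steps=[[0.2, -0.1, 3.5, 0, 0, 0, -0.75], [0.2, -0.1, 3.5, 0, 0, 0, -0.75], [0.2, -0.1, 3.5, 0, 0, -0.1, -0.75], [0.2, -0.1, 3.5, 0, 0, 0, -0.75], [0, 0, 0, 0, 0, 0, -0.75], [0, 0, 0, 0, 0, 0, -0.75]])

```text
clock: 13.0
tool_pos: [0.5533, -0.151, 0.0624]
eef_rot: [0.693, 0.721, 0.0, 0.001]
contact_force: [-0.9, 0.3, 0.1]
opening: 0.878
finger_force: 0.0
```

Request:
step_arm(steps=[[1.0, 0, 0, 0, 0, 0, -0.75], [1.0, 0, 0, 0, 0, 0, -0.75], [0.8, 0, 0, 0, 0, 0, -0.75], [0.6, 0, 0, 0, 0, 0, -0.75], [0.4, 0, 0, 0, 0, 0, -0.75], [0.4, 0, 0, 0, 0, 0, -0.75], [0.5, 0, 0, 0, 0, 0, -0.75], [0.55, 0, 0, 0, 0, 0, -0.75]])

```text
clock: 14.0
tool_pos: [0.5501, -0.0986, 0.0613]
eef_rot: [0.693, 0.721, -0.0, -0.0]
contact_force: [-0.5, -1.2, 0.4]
opening: 0.874
finger_force: 0.2
```

Request:
step_arm(steps=[[0.6, 0, 0, 0, 0, 0, -0.75], [0.6, 0, 0, 0, 0, 0, -0.75], [0.6, 0, 0, 0, 0, 0, -0.75], [0.6, 0, 0, 0, 0, 0, -0.75], [0.55, 0, 0, 0, 0, 0, -0.75], [0.5, 0, 0, 0, 0, 0, -0.75], [0.45, 0, 0, 0, 0, 0, -0.75], [0.4, 0, 0, 0, 0, 0, -0.75]])

```text
clock: 15.0
tool_pos: [0.5484, -0.0556, 0.0613]
eef_rot: [0.693, 0.721, -0.0, 0.0]
contact_force: [0.3, -0.0, -0.5]
opening: 0.873
finger_force: 0.2
```

Request:
step_arm(steps=[[0.35, 0, 0, 0, 0, 0, -0.75], [0.3, 0, 0, 0, 0, 0, -0.75], [0.25, 0, 0, 0, 0, 0, -0.75], [0.2, 0, 0, 0, 0, 0, -0.75], [0.15, 0, 0, 0, 0, 0, -0.75], [0.1, 0, 0, 0, 0, 0, -0.75], [0.05, 0, 0, 0, 0, 0, -0.75], [0, 0, 0, 0, 0, 0, -0.75]])

```text
clock: 16.0
tool_pos: [0.5479, -0.0419, 0.0614]
eef_rot: [0.693, 0.721, -0.0, 0.0]
contact_force: [-1.2, 0.3, 0.7]
opening: 0.877
finger_force: 0.0
```

```bash
python3 - <<'E'
from h import *
st=r.get_state();M=R.from_quat(st["eef_rot"]).as_matrix();print(st["tool_pos"],np.degrees(np.arctan2(M[1,0],M[0,0])),st["contact_force"])
for i in range(2):
    s=r.snapshot("top");sat=cv2.cvtColor(s["pixels"],cv2.COLOR_RGB2HSV)[:,:,1]
    print(sat[192,275:325]);
    try: print(tinL(s,272,295))
    except Exception as e: print(e)
E
```

```text
[ 0.54787357 -0.04187622  0.06136587] 92.34315749589446 [-1.18355359  0.29958654  0.73182616]
[103 100 102 100 101 101 103 100 100 102  60  24  21  20  22  21  20  20
  20  20  18  19  17  19  19  19  23  63  74  74  73  76  78  81  79  82
  77  81  77  77  77  74  69  79  79  78  77  75  77  81]
(array([0.54571448, 0.01937662]), np.float64(2.700980657636019), np.float64(0.12304730240517647))
[102 100 100 100 101 101 103 102 101 102  60  25  23  21  20  20  20  20
  21  21  18  19  17  19  19  17  21  65  74  76  73  77  81  84  78  81
  77  77  81  77  81  75  69  81  84  77  81  78  78  81]
(array([0.54571448, 0.01937662]), np.float64(2.700980657636019), np.float64(0.12304730240517647))
```

Request:
step_arm(steps=[[0.2, 0, 0, 0, 0, 0, -0.75], [0.2, 0, 0, 0, 0, 0, -0.75], [0.15, 0, 0, 0, 0, 0, -0.75], [0.1, 0, 0, 0, 0, 0, -0.75], [0.1, 0, 0, 0, 0, 0, -0.75], [0.1, 0, 0, 0, 0, 0, -0.75], [0, 0, 0, 0, 0, 0, -0.75], [0, 0, 0, 0, 0, 0, -0.75]])

```text
clock: 17.1
tool_pos: [0.5475, -0.0334, 0.0613]
eef_rot: [0.693, 0.721, 0.0, -0.0]
contact_force: [0.3, 0.3, 0.2]
opening: 0.875
finger_force: 0.0
```

```bash
python3 - <<'E'
from h import *
st=r.get_state();M=R.from_quat(st["eef_rot"]).as_matrix();print(st["tool_pos"],np.degrees(np.arctan2(M[1,0],M[0,0])),st["contact_force"])
s=r.snapshot("top");print(tinL(s,272,293),tinL(s,272,297))
E
```

```text
[ 0.54749925 -0.03335042  0.06133855] 92.3427905405691 [0.25200461 0.33610409 0.22627461]
(array([0.54543622, 0.02818693]), np.float64(2.2613144742719635), np.float64(0.12249077613945658)) (array([0.54070804, 0.02801073]), np.float64(1.9974440874521981), np.float64(0.11303441508792322))
```

Request:
step_arm(steps=[[-0.6, 0, 0, 0, 0, 0, -0.75], [-2, 0, 0, 0, 0, 0, -0.75], [-2, 0, -4.7, 0, 0, 0, -0.75], [-3, 0, -4.7, 0, 0, 0, -0.75], [-4, 0, -2, 0, 0, 0, -0.75], [0, 0, 0, 0, 0, 0, -0.75]])

```text
clock: 17.9
tool_pos: [0.5525, -0.1547, 0.1768]
eef_rot: [0.695, 0.719, -0.0, 0.002]
contact_force: [0.1, 0.6, -1.3]
opening: 0.873
finger_force: 0.0
```

```bash
cat >> h.py <<'E'
MK=np.array([.5498,.0245]);A=np.radians(2.25);XM=np.array([np.cos(A),np.sin(A)]);YM=np.array([-np.sin(A),np.cos(A)])
def tm(p): d=np.asarray(p)[:2]-MK;return np.round([d@XM*1000,d@YM*1000],1)
def fm(x,y): return np.round(MK+XM*x/1000+YM*y/1000,4)
E
python3 - <<'E'
from h import *
s=r.snapshot("top");t=tin(s,(270,173,330,224));print(t,tm(t[0]))
S=r.snapshot("side")
cv2.imwrite("pics/t4.png",cv2.resize(s["pixels"][140:250,260:360,::-1],None,fx=5,fy=5))
cv2.imwrite("pics/s4.png",cv2.resize(S["pixels"][130:290,200:400,::-1],None,fx=3.5,fy=3.5))
E
```

```text
(array([0.54836634, 0.02831151]), np.float64(2.5054754384420255), np.float64(0.13089891583553848), np.float64(0.09547084971305853)) [-1.3  3.9]
```

View pics/t4.png

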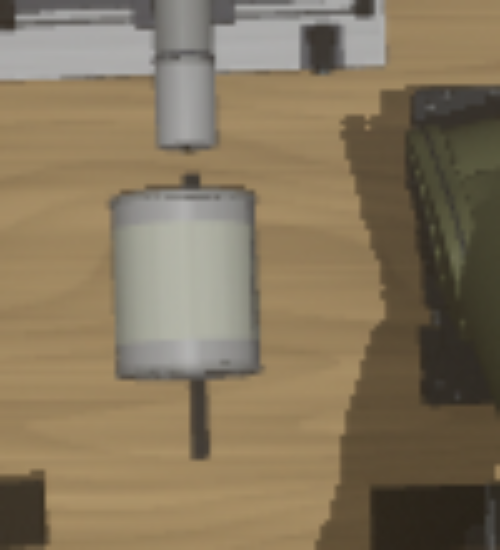

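The tin (crop 110–260 × 186–378) stands square over the tape, which shows at (190,180) and (200,420); it is about 4 mm left of the line and clear of the nozzle at (187,150). Measure its ends next to the tape, and plan the first chock (the right one, toe −y, for the +y side).

```bash
python3 - <<'E'
from h import *
s=r.snapshot("top");roi=(270,165,330,230)
sat=cv2.cvtColor(up(s,roi),cv2.COLOR_RGB2HSV)[:,:,1]
for c in(290,294,302,304):
    m=np.where(sat[:,int((c-270+.5)*K)]<60)[0];f=px(roi,(0,m.min()))[1];n=px(roi,(0,m.max()))[1]
    h=.05+np.sqrt(.05**2-.00**2)-.0; F=ray(s,(c,f),.097)[0];N=ray(s,(c,n),.004)[0];print(c,f,n,F,N,F-N,(F+N)/2)
np.set_printoptions(precision=4,suppress=True)
print(chock(s,(222,226,280,260)),chock(s,(324,226,382,260)))
c=plan((.388,-.1435,.15),90.1,6,-1)
c=plan((.388,-.1435,.024),90.1,3,-1,c)
E
```

```text
290 177.41666666666666 215.41666666666666 0.6058729541817381 0.48514119529571825 0.12073175888601989 0.5455070747387282
294 164.58333333333334 215.25 0.648646248258574 0.485747695593257 0.162898552665317 0.5671969719259154
302 164.58333333333334 215.25 0.6486953443009388 0.4858011667293066 0.16289417757163216 0.5672482555151227
304 177.41666666666666 214.91666666666666 0.6059594931255736 0.4869741395566839 0.11898535356888973 0.5464668163411288
[[0.4115 0.2564 0.    ]
 [0.4218 0.1286 0.    ]
 [0.3689 0.1239 0.    ]
 [0.3586 0.2513 0.    ]] [[ 0.4502 -0.0635  0.    ]
 [ 0.4506 -0.2646  0.    ]
 [ 0.3336 -0.2637  0.    ]
 [ 0.3332 -0.0636  0.    ]]
step mm 27.6
[[0.19, -2.72, 0.42, -0.0, -0.0, 0.4, -1], [0.18, -2.72, 0.42, -0.0, -0.0, 0.4, -1], [0.16, -2.72, 0.41, -0.0, -0.0, 0.4, -1], [0.14, -2.73, 0.41, -0.0, -0.0, 0.4, -1], [0.12, -2.73, 0.41, -0.0, -0.0, 0.4, -1], [0.1, -2.73, 0.41, -0.0, -0.0, 0.4, -1]]
step mm 42.0
[[0.0, 0.0, 4.2, 0.0, 0.0, 0.0, -1], [0.0, 0.0, 4.2, 0.0, 0.0, 0.0, -1], [0.0, 0.0, 4.2, 0.0, 0.0, 0.0, -1]]
```

Request:
step_arm(steps=[[0.2, -2.7, 0.4, 0, 0, 0.4, -1], [0.2, -2.7, 0.4, 0, 0, 0.4, -1], [0.2, -2.7, 0.4, 0, 0, 0.4, -1], [0.2, -2.7, 0.4, 0, 0, 0.4, -1], [0.2, -2.7, 0.4, 0, 0, 0.4, -1], [0.1, -2.8, 0.5, 0, 0, 0.4, -1], [0, 0, 0, 0, 0, 0, -1], [0, 0, 0, 0, 0, 0, -1]])

```text
clock: 19.05
tool_pos: [0.3905, -0.1412, 0.1502]
eef_rot: [0.707, 0.707, 0.001, 0.0]
contact_force: [0.3, 0.6, 0.0]
opening: 0.996
finger_force: 0.0
```

```bash
python3 - <<'E'
from h import *
st=r.get_state();print(st["tool_pos"])
plan((.3877,-.141,.024),90.1,4,-1)
S=r.snapshot("wrist");cv2.imwrite("pics/w5.png",S["pixels"][:,:,::-1])
E
```

```text
[ 0.39049907 -0.14115803  0.15024552]
step mm 31.6
[[0.0, -0.07, 3.16, 0.0, -0.0, -0.0, -1], [0.0, -0.07, 3.16, 0.0, -0.0, -0.0, -1], [0.0, -0.07, 3.16, 0.0, -0.0, -0.0, -1], [0.0, -0.07, 3.16, 0.0, -0.0, -0.0, -1]]
```

View pics/w5.png

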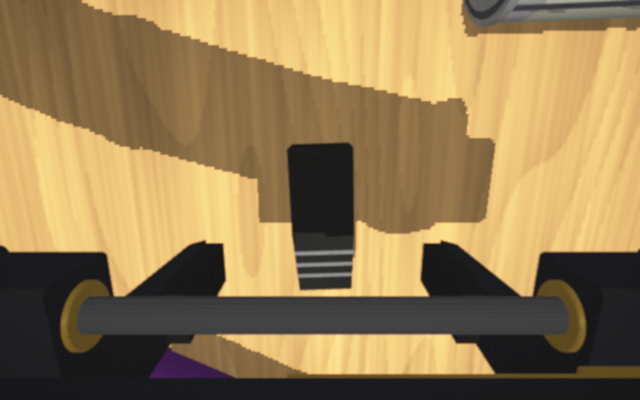

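The chock (289–354 × 143–289) lies between the open fingers, toe down in the picture (−y) and centred. Descend and grip.

Request:
step_arm(steps=[[0, -0.1, 3.2, 0, 0, 0, -1], [0, -0.1, 3.2, 0, 0, 0, -1], [0, -0.1, 3.1, 0, 0, 0, -1], [0, 0, 3.1, 0, 0, 0, -1], [0, 0, 0, 0, 0, 0, -1], [0, 0, 0, 0, 0, 0, 0.3], [0, 0, 0, 0, 0, 0, 1], [0, 0, 0, 0, 0, 0, 1]], force=25)

```text
clock: 20.1
tool_pos: [0.3713, -0.1406, 0.0629]
eef_rot: [0.705, 0.708, -0.017, -0.022]
contact_force: [0.4, -0.4, 0.1]
opening: 0.681
finger_force: 0.0
```

Request:
step_arm(steps=[[0, 0, 0, 0, 0, 0, 1], [0, 0, -0.5, 0, 0, 0, 1], [0, 0, -1.5, 0, 0, 0, 1], [0, 0, 0, 0, 0, 0, 1]])

```text
clock: 20.6
tool_pos: [0.3725, -0.1408, 0.083]
eef_rot: [0.706, 0.708, -0.017, -0.021]
contact_force: [-0.2, 0.5, 0.3]
opening: 0.232
finger_force: 0.0
```

```bash
python3 - <<'E'
from h import *
st=r.get_state();print(st["tool_pos"],st["opening"]*88,st["finger_force"],st["contact_force"],st["moment"])
print(fm(-4,140),fm(-4,125),fm(-4,95))
c=plan((.41,-.10,.17),92.25,4,1)
c=plan(list(fm(-4,132))+[.17],92.25,6,1,c)
E
```

```text
[ 0.3725453  -0.14075447  0.08302024] 20.434301362843296 0.0 [-0.16773259  0.52690521  0.29765683] [-0.01420197 -0.1230747   0.03844699]
[0.5403 0.1642] [0.5409 0.1492] [0.5421 0.1193]
step mm 25.8
[[1.03, 0.82, -2.21, -0.8, -0.1, -0.5, 1], [1.02, 0.86, -2.21, -0.8, -0.1, -0.5, 1], [1.01, 0.9, -2.2, -0.8, -0.1, -0.5, 1], [0.99, 0.94, -2.19, -0.8, -0.1, -0.5, 1]]
step mm 47.9
[[4.18, 2.34, 0.0, 0.0, 0.0, 0.0, 1], [4.18, 2.34, 0.0, 0.0, 0.0, 0.0, 1], [4.18, 2.34, 0.0, 0.0, 0.0, 0.0, 1], [4.18, 2.34, 0.0, 0.0, 0.0, 0.0, 1], [4.18, 2.34, 0.0, 0.0, 0.0, 0.0, 1], [4.18, 2.34, 0.0, 0.0, 0.0, 0.0, 1]]
```

```bash
python3 - <<'E'
from h import *
st=r.get_state();print(st["q"].round(3))
c=plan((.3877,-.141,.15),90.1,3,-1)
E
ls -la; python3 -c "
from plant import r;print([a for a in dir(r) if a[0]!='_'])"
```

```text
[ 0.422  0.813 -0.294  2.311  1.164  0.236 -0.946]
step mm 22.9
[[0.01, 0.38, -2.26, -1.0, -0.1, 0.0, -1], [0.0, 0.42, -2.25, -1.0, -0.1, 0.0, -1], [-0.0, 0.47, -2.24, -1.0, -0.1, 0.0, -1]]
total 20
drwxr-xr-x  3 agent agent 4096 Dec  3 07:20 .
drwxr-xr-x 23 root  root  4096 Dec  3 07:19 ..
-rw-r--r--  1 agent agent 4180 Dec  3 07:30 h.py
drwxr-xr-x  2 agent agent 4096 Dec  3 07:31 pics
['Unreachable', 'finish_job', 'get_state', 'snapshot', 'tip_reach']
```

The low, near pose passes the wrist singularity (q6→0), so the rows fell short; fingers closed above the chock without touching. I'll re-level and descend slowly so the wrist can swing round.

Request:
step_arm(steps=[[0, 0.4, 0, -1, 0, 0, -1], [0, 0.4, 0, -1, 0, 0, -1], [0, 0.4, 0, -1, 0, 0, -1], [0, 0.3, 0, 0, 0, 0, -1], [0, 0, 0, 0, 0, 0, -1]])

```text
clock: 21.22
tool_pos: [0.3872, -0.1404, 0.0817]
eef_rot: [0.706, 0.708, 0.001, -0.004]
contact_force: [-1.0, -0.2, 0.2]
opening: 0.774
finger_force: 0.0
```

```bash
python3 - <<'E'
from h import *
st=r.get_state();print(st["tool_pos"],st["q"].round(3),st["opening"])
c=plan((.3877,-.141,.07),90.1,2,-1)
E
```

```text
[ 0.38720713 -0.14039744  0.08168347] [ 0.344  0.808 -0.168  2.318  1.338  0.118 -1.105] 0.7735198203608143
step mm 5.9
[[-0.03, 0.03, 0.58, -0.1, -0.2, 0.1, -1], [-0.03, 0.03, 0.58, -0.1, -0.2, 0.1, -1]]
```

Request:
step_arm(steps=[[0, 0, 0.6, 0, -0.2, 0, -1], [0, 0, 0.6, 0, -0.2, 0, -1], [0, 0, 0.6, 0, 0, 0, -1], [0, 0, 0.6, 0, 0, 0, -1], [0, 0, 0, 0, 0, 0, -1]])

```text
clock: 21.85
tool_pos: [0.3866, -0.1404, 0.0575]
eef_rot: [0.706, 0.708, -0.001, -0.002]
contact_force: [0.1, -0.0, -0.5]
opening: 0.998
finger_force: 0.0
```

```bash
python3 - <<'E'
from h import *
st=r.get_state();print(st["tool_pos"],st["q"].round(3),st["opening"])
c=plan((.3877,-.141,.024),90.1,6,-1)
E
```

```text
[ 0.38658335 -0.14039362  0.05753481] [ 0.396  0.871 -0.26   2.323  1.727  0.2   -1.501] 0.9975457375749519
step mm 5.6
[[-0.01, 0.02, 0.56, -0.0, -0.0, 0.0, -1], [-0.01, 0.02, 0.56, -0.0, -0.0, 0.0, -1], [-0.01, 0.02, 0.56, -0.0, -0.0, 0.0, -1], [-0.01, 0.02, 0.56, -0.0, -0.0, 0.0, -1], [-0.01, 0.02, 0.56, -0.0, -0.0, 0.0, -1], [-0.01, 0.02, 0.56, -0.0, -0.0, 0.0, -1]]
```

Works. Continue down and grip.

Request:
step_arm(steps=[[0, 0.1, 0.6, 0, 0, 0, -1], [0, 0, 0.6, 0, 0, 0, -1], [0, 0, 0.6, 0, 0, 0, -1], [0, 0, 0.6, 0, 0, 0, -1], [0, 0, 0.5, 0, 0, 0, -1], [0, 0, 0.5, 0, 0, 0, -1], [0, 0, 0, 0, 0, 0, -1]])

```text
clock: 22.72
tool_pos: [0.3877, -0.1404, 0.0236]
eef_rot: [0.706, 0.708, -0.001, -0.001]
contact_force: [0.2, 0.0, -0.2]
opening: 1.003
finger_force: 0.0
```

Request:
step_arm(steps=[[0, 0, 0, 0, 0, 0, 0.3], [0, 0, 0, 0, 0, 0, 1], [0, 0, 0, 0, 0, 0, 1], [0, 0, 0, 0, 0, 0, 1]], force=25)

```text
clock: 23.22
tool_pos: [0.388, -0.1405, 0.0241]
eef_rot: [0.706, 0.708, -0.001, -0.001]
contact_force: [-0.2, -0.2, 0.8]
opening: 0.569
finger_force: 0.0
```

```bash
python3 - <<'E'
from h import *
st=r.get_state();print(st["tool_pos"],R.from_quat(st["eef_rot"]).as_matrix().round(3)[:,2],st["q"].round(3),st["opening"]*88,st["finger_force"])
c=plan((.3877,-.141,.09),90.1,8,1)
E
```

```text
[ 0.38798983 -0.14052032  0.02409459] [-0.003 -0.    -1.   ] [ 0.474  0.966 -0.39   2.317  1.869  0.334 -1.637] 50.04199792403757 0.0
step mm 8.2
[[-0.01, -0.01, -0.82, -0.0, 0.0, 0.0, 1], [-0.01, -0.01, -0.82, -0.0, 0.0, 0.0, 1], [-0.01, -0.01, -0.82, -0.0, 0.0, 0.0, 1], [-0.01, -0.01, -0.82, -0.0, 0.0, 0.0, 1], [-0.01, -0.0, -0.82, -0.0, 0.0, 0.0, 1], [-0.01, -0.0, -0.82, -0.0, 0.0, 0.0, 1], [-0.01, -0.0, -0.82, -0.0, 0.0, 0.0, 1], [-0.01, -0.0, -0.82, -0.0, 0.0, 0.0, 1]]
```

Request:
step_arm(steps=[[0, 0, 0, 0, 0, 0, 1], [0, 0, 0, 0, 0, 0, 1], [0, 0, -0.8, 0, 0, 0, 1], [0, 0.5, -0.8, 0, 0, 0, 1], [0, 0.8, -0.8, 0, 0, 0, 1], [0, 0.8, -0.8, 0, 0, 0, 1], [0, 0.8, -0.8, 0, 0, 0, 1], [0, 0.8, -1, 0, 0, 0, 1]])

```text
clock: 24.22
tool_pos: [0.4217, -0.1409, 0.0711]
eef_rot: [0.705, 0.709, -0.003, 0.0]
contact_force: [0.5, -0.5, -1.8]
opening: 0.509
finger_force: 24.8
```

Request:
step_arm(steps=[[0.5, 1, -1.5, 0, 0, 0, 1], [1, 1, -2, 0, 0, -0.5, 1], [2, 1, -2.5, 0, 0, -0.5, 1], [3, 0.5, -3, 0, 0, -0.5, 1], [3, 0.5, -1.5, 0, 0, -0.5, 1], [0, 0, 0, 0, 0, 0, 1]])

```text
clock: 24.98
tool_pos: [0.4614, -0.0428, 0.1767]
eef_rot: [0.692, 0.722, -0.0, 0.001]
contact_force: [-0.6, -0.7, -1.2]
opening: 0.511
finger_force: 24.8
```

```bash
python3 - <<'E'
from h import *
st=r.get_state();print(st["tool_pos"],R.from_quat(st["eef_rot"]).as_matrix().round(3).tolist(),st["q"].round(3),st["opening"]*88,st["finger_force"])
plan(list(fm(-4,130))+[.17],92.25,7,1)
E
```

```text
[ 0.46142188 -0.04279528  0.17667147] [[-0.043, 0.999, 0.001], [0.999, 0.043, -0.001], [-0.001, 0.001, -1.0]] [ 0.376  0.68  -0.613  2.107  0.732  0.575 -0.727] 44.96265855312784 24.768766847936128
step mm 30.4
[[2.76, 1.25, 0.09, 0.0, 0.0, 0.0, 1], [2.76, 1.25, 0.09, 0.0, 0.0, 0.0, 1], [2.76, 1.25, 0.09, 0.0, 0.0, 0.0, 1], [2.76, 1.25, 0.09, 0.0, 0.0, 0.0, 1], [2.77, 1.25, 0.09, 0.0, 0.0, 0.0, 1], [2.77, 1.25, 0.09, 0.0, 0.0, 0.0, 1], [2.77, 1.24, 0.1, 0.0, 0.0, 0.0, 1]]
```

Request:
step_arm(steps=[[2.8, 1.2, 0, 0, 0, 0, 1], [2.8, 1.2, 0, 0, 0, 0, 1], [2.8, 1.2, 0, 0, 0, 0, 1], [2.8, 1.3, 0, 0, 0, 0, 1], [2.8, 1.3, 0, 0, 0, 0, 1], [2.7, 1.3, 0.3, 0, 0, 0, 1], [2.7, 1.3, 0.4, 0, 0, 0, 1], [0, 0, 0, 0, 0, 0, 1]])

```text
clock: 25.98
tool_pos: [0.5409, 0.1531, 0.1666]
eef_rot: [0.693, 0.721, -0.002, -0.0]
contact_force: [-0.3, 0.2, -2.3]
opening: 0.505
finger_force: 24.8
```

Request:
step_arm(steps=[[0, 0, 0, 0, 0, 0, 1], [0, 0, 0, 0, 0, 0, 1]])

```text
clock: 26.22
tool_pos: [0.5406, 0.1497, 0.1671]
eef_rot: [0.694, 0.72, -0.003, 0.0]
contact_force: [0.4, 0.2, -1.7]
opening: 0.513
finger_force: 24.8
```

```bash
python3 - <<'E'
from h import *
st=r.get_state();print(st["tool_pos"],tm(st["tool_pos"]),R.from_quat(st["eef_rot"]).as_matrix().round(3)[:,0],st["q"].round(3),st["finger_force"])
plan(list(fm(-4,132))+[.026],92.25,4,1)
s=r.snapshot("top");cv2.imwrite("pics/t6.png",cv2.resize(s["pixels"][130:260,200:360,::-1],None,fx=4,fy=4))
E
```

```text
[0.54056169 0.1496735  0.16711253] [ -4.3 125.4] [-0.037  0.999 -0.005] [-0.003  0.791 -0.608  1.827  0.651  0.74  -0.936] 24.76872942380897
step mm 35.3
[[0.18, 0.02, 3.53, -0.1, 0.1, -0.0, 1], [0.18, 0.02, 3.53, -0.1, 0.1, -0.0, 1], [0.17, 0.01, 3.53, -0.1, 0.1, -0.0, 1], [0.17, 0.01, 3.53, -0.1, 0.1, -0.0, 1]]
```

View pics/t6.png

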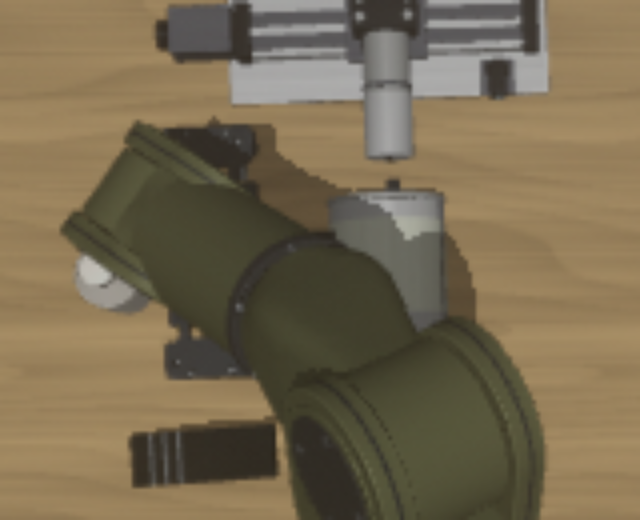

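The gripper holds the chock over the left side of the tin (tin at crop 330–445 × 188–330); the arm overlaps the flask (105,280) only by perspective, since it is far above it. Lower.

Request:
step_arm(steps=[[0.3, 0, 3.5, 0, 0.1, 0, 1], [0.2, 0, 3.5, 0, 0.1, 0, 1], [0.1, 0, 3.5, 0, 0.1, 0, 1], [0, 0, 3, 0, 0, 0, 1], [0, 0, 0.4, 0, 0, 0, 1], [0, 0, 0, 0, 0, 0, 1]])

```text
clock: 27.02
tool_pos: [0.5405, 0.1574, 0.0291]
eef_rot: [0.693, 0.72, -0.0, -0.002]
contact_force: [0.5, -0.6, -1.3]
opening: 0.507
finger_force: 25.0
```

```bash
python3 - <<'E'
from h import *
st=r.get_state();print(st["tool_pos"],tm(st["tool_pos"]),R.from_quat(st["eef_rot"]).as_matrix().round(3).tolist(),st["contact_force"],st["finger_force"])
plan(list(fm(-4,98))+[.025],92.25,10,1)
E
```

```text
[0.54050988 0.15741196 0.02906589] [ -4.1 133.2] [[-0.038, 0.999, -0.002], [0.999, 0.038, 0.002], [0.002, -0.002, -1.0]] [ 0.48517577 -0.57391558 -1.25339674] 24.993279241025448
step mm 3.5
[[-0.35, 0.0, 0.04, -0.0, -0.0, -0.0, 1], [-0.35, 0.0, 0.04, -0.0, -0.0, -0.0, 1], [-0.35, 0.0, 0.04, -0.0, -0.0, -0.0, 1], [-0.35, 0.0, 0.04, -0.0, -0.0, -0.0, 1], [-0.35, 0.0, 0.04, -0.0, -0.0, -0.0, 1], [-0.35, 0.0, 0.04, -0.0, -0.0, -0.0, 1], [-0.35, 0.0, 0.04, -0.0, -0.0, -0.0, 1], [-0.35, 0.0, 0.04, -0.0, -0.0, -0.0, 1], [-0.35, 0.0, 0.04, -0.0, -0.0, -0.0, 1], [-0.35, 0.0, 0.04, -0.0, -0.0, -0.0, 1]]
```

Request:
step_arm(steps=[[0, 0, 0.4, 0, 0, 0, 1], [-0.5, 0, 0, 0, 0, 0, 1], [-0.6, 0, 0, 0, 0, 0, 1], [-0.6, 0, 0, 0, 0, 0, 1], [-0.5, 0, 0, 0, 0, 0, 1], [-0.4, 0, 0, 0, 0, 0, 1], [-0.2, 0, 0, 0, 0, 0, 1], [-0.1, 0, 0, 0, 0, 0, 1]])

```text
clock: 28.02
tool_pos: [0.5415, 0.1287, 0.0244]
eef_rot: [0.693, 0.721, -0.0, -0.002]
contact_force: [1.1, 3.1, 4.1]
opening: 0.507
finger_force: 25.0
```

Request:
step_arm(steps=[[-0.1, 0, 0, 0, 0, 0, 1], [-0.1, 0, 0, 0, 0, 0, 1], [-0.1, 0, 0, 0, 0, 0, 1], [-0.1, 0, 0, 0, 0, 0, 1], [-0.1, 0, 0, 0, 0, 0, 1], [0, 0, 0, 0, 0, 0, 1], [0, 0, 0, 0, 0, 0, 1]])

```text
clock: 28.9
tool_pos: [0.5417, 0.1234, 0.0244]
eef_rot: [0.693, 0.721, -0.0, -0.002]
contact_force: [0.4, 1.7, 4.4]
opening: 0.509
finger_force: 25.0
```

```bash
python3 - <<'E'
from h import *
st=r.get_state();print(st["tool_pos"],tm(st["tool_pos"]),st["contact_force"],st["finger_force"])
s=r.snapshot("top")
sat=cv2.cvtColor(s["pixels"],cv2.COLOR_RGB2HSV)[:,:,1]
for y in(182,190,200,208): print(y,sat[y,278:318])
E
```

```text
[0.54166528 0.12344363 0.02436758] [-4.2 99.2] [0.35813098 1.74865897 4.35828033] 25.000629499554634
182 [82 82 82 79 79 77 77 76 81 85 81 79 76 81 77 79 77 40 77 78 78 76 79 77
 75 73 49 69 78 75 46  5  3  3  4  6  6  8  7 12]
190 [82 80 84 79 81 81 76 75 81 78 77 73 79 79 79 77 78 78 77 76 76 78 74 77
 77 80 82 74 79 78 78 48 76 79 81 40 21 21 23 23]
200 [78 77 78 81 79 79 78 78 76 76 79 80 80 80 77 77 74 77 76 76 79 79 76 75
 78 76 78 75 75 89 86 68 76 77 63 54 75 76 78 25]
208 [78 57 55 76 76 75 80 75 80 78 78 78 75 78 78 78 79 76 79 78 79 81 79 79
 76 76 77 79 79 79 79 84 79 78 79 80 64 70 80 81]
```

```bash
python3 - <<'E'
from h import *
for i in range(2):
    s=r.snapshot("top");sat=cv2.cvtColor(s["pixels"],cv2.COLOR_RGB2HSV)[:,:,1]
    for y in(182,190): print(y,sat[y,306:340])
    m=np.where(sat[182,312:345]>60)[0][0]+312-.5;print(ray(s,(m,182),.05))
    st=r.get_state();print(st["clock"])
cv2.imwrite("pics/t7.png",cv2.resize(s["pixels"][130:260,200:360,::-1],None,fx=4,fy=4))
E
```

```text
182 [ 78  75  46   5   3   3   4   6   4   6   9  12  88 100  99 100 101 102
 101 100 100 101 100 102 101 100 102 100 101 101 100 100 100 101]
190 [ 79  75  77  48  78  79  78  42  21  21  21  23  68  99 103 102 103 102
 102 101 103 104 102 102 102 103 103 102 103 102 104 100 101 102]
[ 0.59656493 -0.04218868  0.05      ]
29.0
182 [ 76  79  43   5   3   5   4   4   4   6   7  12  89 101  99 100 102 100
 101  99 100 100 100 102 101 100 102 100 100 100 100 101 101 101]
190 [ 76  78  75  48  76  79  76  40  21  20  21  23  68  99 102 102 103 102
 104 102 101 105 104 102 104 103 103 103 103 104 104 102 100 101]
[ 0.59656493 -0.04218868  0.05      ]
29.05
```

View pics/t7.png

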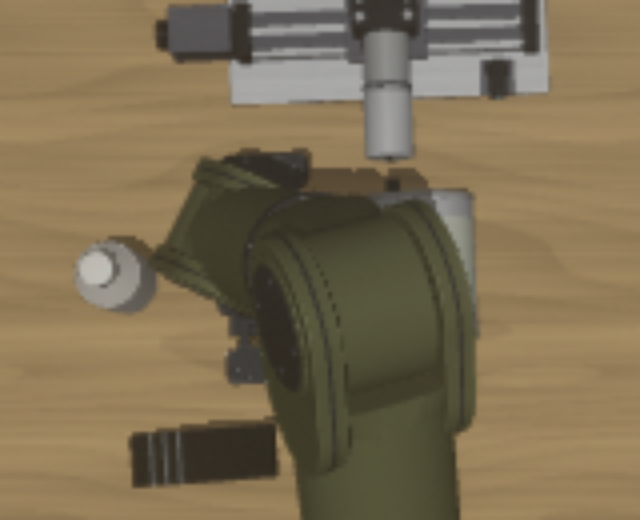

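The tin was rolled by the chock's first touch and now rests about 20 mm right of the line (right edge at crop 472); the chock itself is in place. I'll release it and roll the tin back gently against it with the fingers.

Request:
step_arm(steps=[[0, 0, 0, 0, 0, 0, -0.2], [0, 0, 0, 0, 0, 0, -0.5], [0, 0, -2, 0, 0, 0, -0.6], [0, 0, -4, 0, 0, 0, -0.6], [0, 0, -4.7, 0, 0, 0, -0.6], [0, 0, -4.7, 0, 0, 0, -0.6], [-2, 0, 0, 0, 0, 0, -0.6], [-4, 0, 0, 0, 0, 0, -0.75]])

```text
clock: 30.05
tool_pos: [0.544, 0.0631, 0.178]
eef_rot: [0.692, 0.721, -0.0, -0.002]
contact_force: [-0.2, -2.1, -0.6]
opening: 0.869
finger_force: 0.0
```

Request:
step_arm(steps=[[-4.5, 0, 0, 0, 0, 0, -0.75], [-4.5, 0, 0, 0, 0, 0, -0.75], [-4, 0, 0, 0, 0, 0, -0.75], [-2, 0, 0, 0, 0, 0, -0.75], [0, 0, 0, 0, 0, 0, -0.75], [0, 0, 0, 0, 0, 0, -0.75]])

```text
clock: 30.8
tool_pos: [0.5496, -0.0856, 0.1773]
eef_rot: [0.693, 0.721, -0.0, -0.002]
contact_force: [-0.7, -0.1, 0.7]
opening: 0.875
finger_force: 0.0
```

```bash
python3 - <<'E'
from h import *
np.set_printoptions(precision=4,suppress=True)
st=r.get_state();print(st["tool_pos"],tm(st["tool_pos"]),st["opening"])
s=r.snapshot("top");cv2.imwrite("pics/t8.png",s["pixels"][:,:,::-1])
sat=cv2.cvtColor(s["pixels"],cv2.COLOR_RGB2HSV)[:,:,1];g=cv2.cvtColor(s["pixels"],cv2.COLOR_RGB2GRAY)
for y in(182,190,200,208): print(y,sat[y,282:325]);
for y in (189,194,199): print(g[y,240:292])
print(g[175:215,262])
# chock a back edge
plan(list(fm(-4,-105))+[.06],92.25,4,-.75)
E
```

```text
[ 0.5496 -0.0856  0.1773] [  -4.5 -110. ] 0.8750666555648907
182 [98 98 98 97 97 98 97 79 16  6  6  6  7  4  3  5  5  3  2  3  2  3  3  3
  3  5  3  3  3  3  4  6 20 51 68 72 74 70 70 59 57 69 73]
190 [100 101 102 101  98 100 100  91  30  23  21  20  21  19  19  18  18  19
  17  18  18  18  18  17  17  19  19  19  18  18  19  21  20  21  22  26
  61  69  63  57  73  78  72]
200 [63 64 20 29 60 66 20 44 26 24 20 21 21 22 19 21 19 18 19 18 17 18 18 17
 19 19 17 19 18 19 19 21 20 22 21 21 30 96 94 31 19 15 18]
208 [100 100 101 100 101 101 100  99  75  24  16  13  11  10   7   5   3   5
   3   5   3   3   3   3   3   3   3   3   5   5   3   5   4   4   8   9
  17  77 100  49  19  15  53]
[136 136 136 136 137 136 137 136 136 134 133 131 129 129 128 129 130 131
 131 131 131 132 133 133 134 134 134 135 135 135 135 134 136 135 136 136
 135 136 136 136 135 132 126 125 127 127 127 127 128 118 119 132]
[131 131 131 132 132 132 132 133 133 133 133 133 133 134 135 135 135  66
  52  54  52  53  53  52  52  53  52  52  53  53  54  52  54  53  54  52
  54  54  54  54  87  66  54  52  95  66  53  53 101  60 111 129]
[135 136 136 136 136 136 136 136 135 136 136 136 136 137 137 137 137  67
  53  54  53  53  53  52  53  53  52  53  53  53  54  53  53  54  53  53
  54  52  53  53  82  77  56  53  88  77  56  53  87  65 108 127]
[126 124 130 136 140 142 142 142 144 142 135 135 132 131 133 134 131  75
  53  53  52  52  52  53  53  52  53  53  53  54  53  70 132 136 139 141
 135 136 140 138]
step mm 29.4
[[0.1, 0.02, 2.94, -0.0, -0.0, 0.0, -0.75], [0.11, 0.01, 2.94, -0.0, -0.0, 0.0, -0.75], [0.11, 0.01, 2.94, -0.0, -0.0, 0.0, -0.75], [0.11, 0.01, 2.94, -0.0, -0.0, 0.0, -0.75]]
```

Request:
step_arm(steps=[[0.1, 0, 2.9, 0, 0, 0, -0.75], [0.1, 0, 2.9, 0, 0, 0, -0.75], [0.1, 0, 2.9, 0, 0, 0, -0.75], [0.1, 0, 2.9, 0, 0, 0, -0.75], [0.2, 0, 0, 0, 0, 0, -0.75], [0.8, 0, 0, 0, 0, 0, -0.75], [0.6, 0, 0, 0, 0, 0, -0.75], [0.3, 0, 0, 0, 0, 0, -0.75]])

```text
clock: 31.85
tool_pos: [0.5495, -0.0624, 0.0629]
eef_rot: [0.693, 0.721, 0.001, -0.001]
contact_force: [-0.8, 0.8, -0.2]
opening: 0.874
finger_force: 0.0
```

Request:
step_arm(steps=[[0.2, 0, 0, 0, 0, 0, -0.75], [0.2, 0, 0, 0, 0, 0, -0.75], [0.2, 0, 0, 0, 0, 0, -0.75], [0.25, 0, 0, 0, 0, 0, -0.75], [0.25, 0, 0, 0, 0, 0, -0.75], [0.25, 0, 0, 0, 0, 0, -0.75], [0.25, 0, 0, 0, 0, 0, -0.75], [0.2, 0, 0, 0, 0, 0, -0.75]])

```text
clock: 32.85
tool_pos: [0.5483, -0.045, 0.062]
eef_rot: [0.693, 0.721, -0.0, -0.002]
contact_force: [-0.4, 0.0, -0.7]
opening: 0.873
finger_force: 0.2
```

Request:
step_arm(steps=[[0.2, 0, 0, 0, 0, 0, -0.75], [0.15, 0, 0, 0, 0, 0, -0.75], [0.1, 0, 0, 0, 0, 0, -0.75], [0.1, 0, 0, 0, 0, 0, -0.75], [0, 0, 0, 0, 0, 0, -0.75]])

```text
clock: 33.48
tool_pos: [0.5481, -0.0397, 0.062]
eef_rot: [0.693, 0.721, -0.0, -0.002]
contact_force: [0.7, -0.4, -0.8]
opening: 0.871
finger_force: 0.0
```

```bash
python3 - <<'E'
from h import *
st=r.get_state();print(st["clock"],st["tool_pos"],tm(st["tool_pos"]),st["contact_force"])
s=r.snapshot("top");sat=cv2.cvtColor(s["pixels"],cv2.COLOR_RGB2HSV)[:,:,1];
for y in(182,190,200,208): print(y,sat[y,276:310]);
t=tinL(s,275,295);print(t,tm(t[0]))
E
```

```text
33.475 [ 0.54810628 -0.03966372  0.06198158] [ -4.2 -64. ] [ 0.68708272 -0.43690129 -0.75999331]
182 [ 99  99  99  98  98  98 100  98  57  13   8   6   6   5   3   5   3   3
   3  11  13  49  74  60  75  74  75  75  76  78  73  76  75  73]
190 [101 101 101 101  98 101 101 102  77  27  23  21  22  21  19  18  19  19
  19  19  17  35  69  76  76  74  74  76  62  58  77  74  75  71]
200 [70 68 67 67 25 26 62 64 27 24 23 23 20 20 20 20 20 19 18 17 17 20 19 19
 17 17 19 18 18 28 22 46 61 69]
208 [101 102 101 100 102 102 102 100 102  34  22  15  13  14   7   8   7   5
   5   5   2   3   3   1   3   2   3   5   5   3  13  17  10  21]
(array([0.54573373, 0.03256952]), np.float64(-8.237737188220494), np.float64(0.12304606716475969)) [-3.7  8.2]
```

Request:
step_arm(steps=[[0.15, 0, 0, 0, 0, 0, -0.75], [0.15, 0, 0, 0, 0, 0, -0.75], [0.1, 0, 0, 0, 0, 0, -0.75], [0.1, 0, 0, 0, 0, 0, -0.75], [0.05, 0, 0, 0, 0, 0, -0.75], [0, 0, 0, 0, 0, 0, -0.75], [0, 0, 0, 0, 0, 0, -0.75]])

```text
clock: 34.4
tool_pos: [0.5479, -0.0358, 0.0621]
eef_rot: [0.694, 0.72, -0.001, -0.001]
contact_force: [0.7, -5.8, 2.3]
opening: 0.876
finger_force: 2.6
```

```bash
cat >> h.py <<'E'
def edge(s,rows=(180,181,182,183,207,208)):
    """tin centre (mark frame y, mm) from left-edge columns at rows clear of the chock"""
    sat=cv2.cvtColor(s["pixels"],cv2.COLOR_RGB2HSV)[:,:,1].astype(float);C=np.asarray(s["cam_to_world"])[:3,3];o=[]
    for y in rows:
        for x in range(270,300):
            a,b=sat[y,x],sat[y,x+1]
            if a>60>=b and sat[y,x+2]<40:
                w=ray(s,(x+(a-60)/(a-b),y),.05);f=np.hypot(w[1]-C[1],C[2]-.05)/(C[2]-.05);o.append([w[0],w[1]-.049*f]);break
    o=np.array(o);k=np.polyfit(o[:,0],o[:,1],1);c=(.546,np.polyval(k,.546));return tm(c),np.degrees(np.arctan(k[0]))
E
python3 - <<'E'
from h import *
st=r.get_state();print(st["clock"],tm(st["tool_pos"]),st["contact_force"])
print(edge(r.snapshot("top")))
E
```

```text
34.4 [ -4.3 -60.2] [ 0.74812406 -5.79514043  2.2953646 ]
(array([-3.8,  0.3]), np.float64(2.4189376169949393))
```

Tin is now snug against the first chock (5.8 N reaction), at y ≈ +0.3 mm, yaw 2.4°. Back off and fetch the second chock.

Request:
step_arm(steps=[[-0.2, 0, 0, 0, 0, 0, -0.75], [-1.5, 0, 0, 0, 0, 0, -0.75], [-0.5, 0, -4, 0, 0, 0, -0.75], [0, 0, -5, 0, 0, 0, -0.75], [0, 0, -4.5, 0, 0, 0, -0.75], [0, 0, 0, 0, 0, 0, -0.75]])

```text
clock: 35.2
tool_pos: [0.5512, -0.0563, 0.2001]
eef_rot: [0.694, 0.72, 0.003, 0.0]
contact_force: [0.8, -0.2, -0.2]
opening: 0.872
finger_force: 0.0
```

```bash
python3 - <<'E'
from h import *
st=r.get_state();print(st["tool_pos"],st["q"].round(3))
print(edge(r.snapshot("top")))
c=plan((.40,.1665,.16),94.7,7,-1)
c=plan((.3886,.1684,.085),94.7,5,-1,c)
E
```

```text
[ 0.55118556 -0.0562716   0.20007142] [ 0.42   0.748 -0.688  1.827  0.642  0.798 -0.563]
(array([-3.8, -0.8]), np.float64(2.7149681683829843))
step mm 38.8
[[3.27, -2.02, 0.55, 0.0, -0.0, -0.4, -1], [3.28, -2.0, 0.55, 0.0, -0.0, -0.4, -1], [3.29, -1.98, 0.55, 0.0, -0.0, -0.4, -1], [3.31, -1.96, 0.55, 0.0, -0.0, -0.4, -1], [3.32, -1.93, 0.55, 0.0, -0.0, -0.4, -1], [3.33, -1.91, 0.55, 0.0, -0.0, -0.4, -1], [3.34, -1.89, 0.54, 0.0, -0.0, -0.4, -1]]
step mm 15.2
[[0.06, -0.22, 1.5, 0.0, 0.0, 0.0, -1], [0.06, -0.22, 1.5, 0.0, 0.0, 0.0, -1], [0.06, -0.22, 1.5, 0.0, 0.0, 0.0, -1], [0.06, -0.22, 1.5, 0.0, 0.0, 0.0, -1], [0.06, -0.22, 1.5, 0.0, 0.0, 0.0, -1]]
```

Tin stays put (−0.8 mm). Move on.

Request:
step_arm(steps=[[3.3, -1.9, 0.2, 0, 0, -0.4, -1], [3.3, -1.9, 0.2, 0, 0, -0.4, -1], [3.3, -2, 0.3, 0, 0, -0.4, -1], [3.3, -2, 0.5, 0, 0, -0.4, -1], [3.3, -2, 0.8, 0, 0, -0.4, -1], [3.3, -2, 1, 0, 0, -0.4, -1], [3.3, -1.9, 0.8, 0, 0, -0.4, -1], [0, 0, 0, 0, 0, 0, -1]])

```text
clock: 36.25
tool_pos: [0.3959, 0.1681, 0.1586]
eef_rot: [0.673, 0.74, -0.001, -0.003]
contact_force: [0.2, 0.4, 1.3]
opening: 0.998
finger_force: 0.0
```

Request:
step_arm(steps=[[0, -0.2, 1.5, 0, 0, 0, -1], [0, -0.2, 1.5, 0, 0, 0, -1], [0, -0.2, 1.2, 0, 0, 0, -1], [0, -0.2, 1, 0, 0, 0, -1], [0, -0.2, 1, 0, 0, 0, -1], [0, 0, 0, 0, 0, 0, -1], [0, 0, 0, 0, 0, 0, -1]])

```text
clock: 37.12
tool_pos: [0.3886, 0.1645, 0.0977]
eef_rot: [0.676, 0.737, -0.0, -0.002]
contact_force: [0.1, -0.2, 0.2]
opening: 0.998
finger_force: 0.0
```

```bash
python3 - <<'E'
from h import *
st=r.get_state();print(st["tool_pos"],st["q"].round(3),st["opening"])
c=plan((.3886,.1684,.06),94.7,4,-1)
c=plan((.3886,.1684,.024),94.7,6,-1,c)
E
```

```text
[0.38855759 0.16453366 0.09772107] [-0.352  0.775 -0.251  2.283  1.044  0.199 -1.482] 0.9983533577007411
step mm 9.5
[[0.09, 0.01, 0.94, -0.0, -0.0, 0.1, -1], [0.09, 0.01, 0.94, -0.0, -0.0, 0.1, -1], [0.1, 0.01, 0.94, -0.0, -0.0, 0.1, -1], [0.1, 0.01, 0.94, -0.0, -0.0, 0.1, -1]]
step mm 6.0
[[0.0, 0.0, 0.6, 0.0, 0.0, 0.0, -1], [0.0, 0.0, 0.6, 0.0, 0.0, 0.0, -1], [0.0, 0.0, 0.6, 0.0, 0.0, 0.0, -1], [0.0, 0.0, 0.6, 0.0, 0.0, 0.0, -1], [0.0, 0.0, 0.6, 0.0, 0.0, 0.0, -1], [0.0, 0.0, 0.6, 0.0, 0.0, 0.0, -1]]
```

Request:
step_arm(steps=[[0.1, 0, 0.8, 0, 0, 0.1, -1], [0.1, 0, 0.8, 0, 0, 0.1, -1], [0.1, 0, 0.7, 0, 0, 0, -1], [0.1, 0, 0.6, 0, 0, 0, -1], [0, 0, 0.6, 0, 0, 0, -1], [0, 0, 0.6, 0, 0, 0, -1], [0, 0, 0, 0, 0, 0, -1]])

```text
clock: 38.0
tool_pos: [0.3886, 0.1691, 0.0585]
eef_rot: [0.677, 0.736, -0.0, -0.002]
contact_force: [0.0, -0.6, 0.7]
opening: 0.998
finger_force: 0.0
```

```bash
python3 - <<'E'
from h import *
st=r.get_state();print(st["tool_pos"],st["q"].round(3),st["opening"])
c=plan((.3886,.1684,.024),94.7,6,-1)
E
```

```text
[0.38856327 0.16911992 0.05853585] [-0.401  0.864 -0.186  2.291  1.596  0.137 -2.036] 0.9984008620622062
step mm 5.8
[[-0.01, 0.0, 0.58, -0.0, -0.0, 0.0, -1], [-0.01, 0.0, 0.58, -0.0, -0.0, 0.0, -1], [-0.01, 0.0, 0.58, -0.0, -0.0, 0.0, -1], [-0.01, 0.0, 0.58, -0.0, -0.0, 0.0, -1], [-0.01, 0.0, 0.58, -0.0, -0.0, 0.0, -1], [-0.01, -0.0, 0.58, -0.0, -0.0, 0.0, -1]]
```

Request:
step_arm(steps=[[0, 0, 0.6, 0, 0, 0, -1], [0, 0, 0.6, 0, 0, 0, -1], [0, 0, 0.6, 0, 0, 0, -1], [0, 0, 0.6, 0, 0, 0, -1], [0, 0, 0.5, 0, 0, 0, -1], [0, 0, 0.5, 0, 0, 0, -1], [0, 0, 0, 0, 0, 0, -1]])

```text
clock: 38.88
tool_pos: [0.388, 0.1692, 0.0242]
eef_rot: [0.677, 0.736, -0.001, -0.002]
contact_force: [-0.2, -0.3, -0.2]
opening: 1.002
finger_force: 0.0
```

Request:
step_arm(steps=[[0, 0, 0, 0, 0, 0, 0.3], [0, 0, 0, 0, 0, 0, 1], [0, 0, 0, 0, 0, 0, 1], [0, 0, 0, 0, 0, 0, 1], [0, 0, 0, 0, 0, 0, 1], [0, 0, 0, 0, 0, 0, 1]], force=25)

```text
clock: 39.62
tool_pos: [0.3885, 0.1693, 0.0246]
eef_rot: [0.677, 0.736, -0.0, -0.001]
contact_force: [0.5, -0.7, 1.0]
opening: 0.51
finger_force: 25.0
```

```bash
python3 - <<'E'
from h import *
st=r.get_state();M=R.from_quat(st["eef_rot"]).as_matrix();print(st["tool_pos"],np.degrees(np.arctan2(M[1,0],M[0,0])),M[:,2].round(3),st["q"].round(3),st["opening"]*88,st["finger_force"])
c=plan((.42,.165,.075),94.7,6,1)
c=plan((.47,.02,.18),92.25,6,1,c)
c=plan(list(fm(-4,-132))+[.18],92.25,5,1,c)
E
```

```text
[0.38846761 0.16930768 0.02462731] 94.8133812075547 [-0.003  0.001 -1.   ] [-0.3    0.958 -0.355  2.287  1.807  0.294 -2.243] 44.88732904005993 24.95111295953393
step mm 9.9
[[-0.11, 0.52, -0.84, -0.0, -0.0, 0.0, 1], [-0.11, 0.52, -0.84, -0.0, -0.0, 0.0, 1], [-0.11, 0.52, -0.84, -0.0, -0.0, 0.0, 1], [-0.11, 0.52, -0.84, -0.0, -0.0, 0.0, 1], [-0.11, 0.52, -0.84, -0.0, -0.0, 0.0, 1], [-0.11, 0.52, -0.84, -0.0, -0.0, 0.0, 1]]
step mm 31.0
[[-2.48, 0.63, -1.75, 0.0, 0.0, 0.4, 1], [-2.47, 0.65, -1.75, 0.0, 0.0, 0.4, 1], [-2.47, 0.67, -1.75, 0.0, 0.0, 0.4, 1], [-2.46, 0.69, -1.75, 0.0, 0.0, 0.4, 1], [-2.46, 0.7, -1.75, 0.0, 0.0, 0.4, 1], [-2.45, 0.72, -1.75, 0.0, 0.0, 0.4, 1]]
step mm 30.2
[[-2.61, 1.52, 0.0, 0.0, 0.0, 0.0, 1], [-2.61, 1.52, 0.0, 0.0, 0.0, 0.0, 1], [-2.61, 1.52, 0.0, 0.0, 0.0, 0.0, 1], [-2.61, 1.52, 0.0, 0.0, 0.0, 0.0, 1], [-2.61, 1.52, 0.0, 0.0, 0.0, 0.0, 1]]
```

Request:
step_arm(steps=[[-0.1, 0.5, -0.8, 0, 0, 0, 1], [-0.1, 0.5, -0.8, 0, 0, 0, 1], [-0.1, 0.5, -0.8, 0, 0, 0, 1], [-0.1, 0.5, -0.9, 0, 0, 0, 1], [-0.1, 0.5, -1, 0, 0, 0, 1], [-0.1, 0.5, -1.5, 0, 0, 0.4, 1], [-0.5, 0.6, -2.5, 0, 0, 0.4, 1], [-1, 0.6, -3.5, 0, 0, 0.4, 1]])

```text
clock: 40.62
tool_pos: [0.43, 0.1513, 0.14]
eef_rot: [0.684, 0.729, -0.002, -0.002]
contact_force: [0.5, -0.1, -1.0]
opening: 0.511
finger_force: 25.0
```

Request:
step_arm(steps=[[-2, 0.7, -3.5, 0, 0, 0.4, 1], [-2.5, 0.7, 0, 0, 0, 0.4, 1], [-2.5, 0.7, 0, 0, 0, 0.4, 1], [-3, 0.8, 0, 0, 0, 0, 1], [-3, 1, 0, 0, 0, 0, 1], [-3, 1, 0, 0, 0, 0, 1], [-3, 1.2, 0, 0, 0, 0, 1], [-2, 1, 0, 0, 0, 0, 1]])

```text
clock: 41.62
tool_pos: [0.511, -0.057, 0.1739]
eef_rot: [0.693, 0.721, -0.002, -0.001]
contact_force: [0.2, -0.4, -1.9]
opening: 0.509
finger_force: 25.0
```

```bash
python3 - <<'E'
from h import *
st=r.get_state();M=R.from_quat(st["eef_rot"]).as_matrix();print(st["tool_pos"],np.degrees(np.arctan2(M[1,0],M[0,0])),M[:,2].round(3),st["q"].round(3),st["opening"]*88,st["finger_force"])
c=plan(list(fm(-4,-135))+[.18],92.25,5,1)
E
```

```text
[ 0.51097632 -0.05704426  0.1739046 ] 92.30806697282526 [-0.004 -0.001 -1.   ] [ 0.438  0.755 -0.699  1.958  0.743  0.71  -0.681] 44.75025374659111 24.95511217508465
step mm 13.4
[[-1.1, 0.76, -0.12, -0.0, 0.0, 0.0, 1], [-1.1, 0.76, -0.12, -0.0, 0.0, 0.0, 1], [-1.1, 0.76, -0.12, -0.0, 0.0, 0.0, 1], [-1.1, 0.76, -0.12, -0.0, 0.0, 0.0, 1], [-1.1, 0.76, -0.12, -0.0, 0.0, 0.0, 1]]
```

Request:
step_arm(steps=[[-1.6, 1, 0, 0, 0, 0, 1], [-1.6, 1, 0, 0, 0, 0, 1], [-1.2, 1, 0, 0, 0, 0, 1], [-1, 0.7, 0, 0, 0, 0, 1], [0, 0, 0, 0, 0, 0, 1], [0, 0, 0, 0, 0, 0, 1]])

```text
clock: 42.38
tool_pos: [0.5503, -0.1066, 0.1743]
eef_rot: [0.692, 0.722, -0.001, -0.001]
contact_force: [0.2, -0.3, -2.1]
opening: 0.505
finger_force: 25.0
```

```bash
python3 - <<'E'
from h import *
st=r.get_state();print(st["tool_pos"],tm(st["tool_pos"]))
c=plan(list(fm(-4,-135))+[.026],92.25,5,1)
print(edge(r.snapshot("top")))
E
```

```text
[ 0.55027506 -0.10658454  0.17434986] [  -4.7 -131. ]
step mm 29.7
[[-0.08, 0.02, 2.97, -0.0, -0.0, 0.0, 1], [-0.08, 0.02, 2.97, -0.0, -0.0, 0.0, 1], [-0.08, 0.02, 2.97, -0.0, -0.0, 0.0, 1], [-0.08, 0.02, 2.97, -0.0, -0.0, 0.0, 1], [-0.08, 0.02, 2.97, -0.0, -0.0, 0.0, 1]]
(array([-3.8, -0.8]), np.float64(2.6448292687839934))
```

Request:
step_arm(steps=[[-0.1, 0, 3, 0, 0, 0, 1], [-0.1, 0, 3, 0, 0, 0, 1], [-0.1, 0, 3, 0, 0, 0, 1], [0, 0, 3, 0, 0, 0, 1], [0, 0, 2.5, 0, 0, 0, 1], [0, 0, 0.4, 0, 0, 0, 1], [0, 0, 0, 0, 0, 0, 1]])

```text
clock: 43.3
tool_pos: [0.5505, -0.1097, 0.026]
eef_rot: [0.692, 0.722, -0.001, -0.001]
contact_force: [-0.7, -0.1, -0.5]
opening: 0.511
finger_force: 25.0
```

Request:
step_arm(steps=[[0.5, 0, 0, 0, 0, 0, 1], [0.6, 0, 0, 0, 0, 0, 1], [0.6, 0, 0, 0, 0, 0, 1], [0.5, 0, 0, 0, 0, 0, 1], [0.3, 0, 0, 0, 0, 0, 1], [0.2, 0, 0, 0, 0, 0, 1], [0.1, 0, 0, 0, 0, 0, 1], [0, 0, 0, 0, 0, 0, 1]])

```text
clock: 44.3
tool_pos: [0.5493, -0.0825, 0.0254]
eef_rot: [0.692, 0.722, -0.001, -0.001]
contact_force: [0.5, -0.7, -1.5]
opening: 0.504
finger_force: 25.0
```

```bash
python3 - <<'E'
from h import *
st=r.get_state();M=R.from_quat(st["eef_rot"]).as_matrix();print(st["tool_pos"],tm(st["tool_pos"]),M[:,0].round(3),st["contact_force"])
print(edge(r.snapshot("top")))
E
```

```text
[ 0.54926111 -0.08250779  0.02538131] [  -4.7 -106.9] [-0.042  0.999  0.   ] [ 0.45669519 -0.65951845 -1.51830026]
(array([-3.8, -0.8]), np.float64(2.6489002130356303))
```

Request:
step_arm(steps=[[0.1, 0, 0.1, 0, 0, 0, 1], [0.15, 0, 0, 0, 0, 0, 1], [0.15, 0, 0, 0, 0, 0, 1], [0.1, 0, 0, 0, 0, 0, 1], [0.1, 0, 0, 0, 0, 0, 1], [0.1, 0, 0, 0, 0, 0, 1], [0.1, 0, 0, 0, 0, 0, 1], [0, 0, 0, 0, 0, 0, 1]])

```text
clock: 45.35
tool_pos: [0.5492, -0.0749, 0.0247]
eef_rot: [0.692, 0.722, -0.001, -0.0]
contact_force: [-0.4, -3.3, 4.5]
opening: 0.51
finger_force: 25.0
```

```bash
python3 - <<'E'
from h import *
st=r.get_state();print(tm(st["tool_pos"]),st["tool_pos"][2],st["contact_force"])
print(edge(r.snapshot("top")))
E
```

```text
[ -4.5 -99.3] 0.024661171597006242 [-0.3995001  -3.25484186  4.51816189]
(array([-3.8, -0.8]), np.float64(2.641703202855933))
```

Request:
step_arm(steps=[[0.05, 0, 0, 0, 0, 0, 1], [0.05, 0, 0, 0, 0, 0, 1], [0.05, 0, 0, 0, 0, 0, 1], [0.05, 0, 0, 0, 0, 0, 1], [0, 0, 0, 0, 0, 0, 1]])

```text
clock: 46.02
tool_pos: [0.5491, -0.0731, 0.0247]
eef_rot: [0.692, 0.722, -0.001, -0.0]
contact_force: [-0.4, -4.5, 4.6]
opening: 0.508
finger_force: 25.0
```

```bash
python3 - <<'E'
from h import *
st=r.get_state();print(tm(st["tool_pos"]),st["tool_pos"][2],st["contact_force"])
print(edge(r.snapshot("top")))
E
```

```text
[ -4.5 -97.5] 0.024655554879623728 [-0.35279955 -4.46825565  4.64403006]
(array([-3.8,  0.1]), np.float64(2.3326946343172916))
```

Request:
step_arm(steps=[[0.05, 0, 0, 0, 0, 0, 1], [0.05, 0, 0, 0, 0, 0, 1], [0, 0, 0, 0, 0, 0, 1]])

```text
clock: 46.45
tool_pos: [0.5491, -0.0727, 0.0247]
eef_rot: [0.692, 0.722, -0.001, -0.0]
contact_force: [-0.4, -4.9, 5.3]
opening: 0.508
finger_force: 25.0
```

```bash
python3 - <<'E'
from h import *
st=r.get_state();print(tm(st["tool_pos"]),st["tool_pos"][2],st["contact_force"])
print(edge(r.snapshot("top")))
E
```

```text
[ -4.5 -97.1] 0.024655477551261983 [-0.36890379 -4.8925273   5.28008801]
(array([-3.8,  0.2]), np.float64(2.4609980511609106))
```

Request:
step_arm(steps=[[0.1, 0, 0, 0, 0, 0, 1], [0, 0, 0, 0, 0, 0, 1]])

```text
clock: 46.75
tool_pos: [0.5491, -0.0725, 0.0247]
eef_rot: [0.693, 0.721, -0.002, 0.0]
contact_force: [1.7, -6.0, 5.5]
opening: 0.509
finger_force: 24.9
```

```bash
python3 - <<'E'
from h import *
st=r.get_state();print(tm(st["tool_pos"]),st["contact_force"]);print(edge(r.snapshot("top")))
E
```

```text
[ -4.5 -96.9] [ 1.71316395 -6.00304317  5.51694685]
(array([-3.8,  0.2]), np.float64(2.43154187979543))
```

Force rises while nothing moves: tin is snug between both chocks at +0.2 mm. Release, lift clear and check.

Request:
step_arm(steps=[[0, 0, 0, 0, 0, 0, 0], [0, 0, 0, 0, 0, 0, -0.4], [0, 0, 0, 0, 0, 0, -0.6], [0, 0, -1, 0, 0, 0, -0.6], [0, 0, -4, 0, 0, 0, -0.6], [0, 0, -5, 0, 0, 0, -0.6], [0, 0, -5, 0, 0, 0, -0.6], [-4, -1, 0, 0, 0, 0, -0.6]])

```text
clock: 47.8
tool_pos: [0.5444, -0.1063, 0.1795]
eef_rot: [0.689, 0.724, 0.004, 0.002]
contact_force: [-0.0, -0.8, -1.4]
opening: 0.803
finger_force: 0.0
```

Request:
step_arm(steps=[[-5, -1, 0, 0, 0, 0, -0.6], [-5, -1, 0, 0, 0, 0, -0.6], [-4, 0, 0, 0, 0, 0, -0.6], [-2, 0, 0, 0, 0, 0, -0.6], [0, 0, 0, 0, 0, 0, -0.6]])

```text
clock: 48.42
tool_pos: [0.5271, -0.2729, 0.1745]
eef_rot: [0.693, 0.721, -0.001, -0.001]
contact_force: [-0.1, 1.4, 0.2]
opening: 0.801
finger_force: 0.0
```

```bash
python3 - <<'E'
from h import *
st=r.get_state();print(st["clock"],tm(st["tool_pos"]),st["contact_force"])
s=r.snapshot("top");S=r.snapshot("side");print(edge(s))
a=cv2.resize(s["pixels"][130:260,210:360,::-1],None,fx=3.8,fy=3.8);cv2.imwrite("pics/t9.png",a)
E
```

```text
48.425 [ -34.4 -296.3] [-0.12492787  1.37960183  0.2423672 ]
(array([-3.8,  0.2]), np.float64(2.443994174879449))
```

View pics/t9.png

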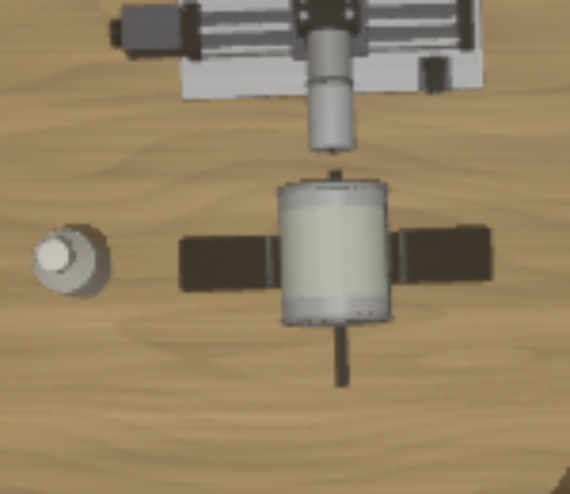

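The tin (280–390 × 180–325) sits centred and square on the tape (335,175 and 342,355) in front of the head. A chock is snug on each side with its toe in, and the flask and coder are undisturbed. Hand in.

```bash
python3 -c "
from plant import r;print(r.finish_job())"
```

```text
the job is handed in; nothing more can be done
None
```

The job is handed in at about 48 s: the tin lies still on the line between both chocks, about 0.2 mm off across it, about 4 mm short of the mark along it and square within 0.3°; on the way the first chock knocked it about 20 mm off, so I rolled it back before setting the second.

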